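Tare the scale and tip walnuts low into a shallow dish

ROBOT

A 6-joint arm with a two-finger parallel gripper is mounted at the origin on the work surface. World frame = base frame: x ahead of the robot, y to its left, z up, the work surface at z = 0. Lengths are in m, angles in degrees, forces in N, time in s.
With the tool pointing down it reaches from about 0.375 to 0.9 m from the base axis. Payload 3.1 kg.
Tool frame: the origin (TCP) lies on the centre line of the jaws, within the pads' length; the fingertips stand 11 mm ahead of it and the grasp point (between the pads) lies 8 mm behind it; z points along the fingers, y is the line along which they close (so a half turn about z gives the same grasp; the last joint's range is limited). The gripper opens to 87 mm and grips with 3 to 60 N. Pads are 19 mm wide; open, the fingers measure 117 mm over their backs; the gripper's body (75 mm by 190 mm) begins 51 mm behind the grasp point.
Start: joints at [55.491, 30.224, 82.088, -0, 67.689, -10.227], TCP at [0.257, 0.57, 0.234] pointing down, gripper open.
Joint ranges: [-176.69, 176.69], [-43.24, 126.21], [12.49, 139.97], [-82, 262], [0, 151.66], [-163.58, 163.58]. Speed limits (degrees/s): [159.86, 159.86, 180, 180, 180, 180].

INTERFACE

Orientations are given as a 3x3 rotation matrix whose columns are the frame's x, y, z axes.
In Python, from rig import * gives the robot as it stands.
- The arm moves only by the shell command python3 -m inch 'ROWS'. ROWS is JSON, a list of rows, each an object of numbers: "gripper": the opening in per cent of the stroke, from 0 (shut) to 100 (fully open); "dx", "dy", "dz": the shift along the tool's x, y, z in mm; "turn": the turn about the tool's z in rad. A call has 1 to 12 rows; each row is the pose to reach, as a shift and turn from the pose commanded when the call began, along the tool's axes at that moment; what a row does not reach only later rows make up. A row lasts 1/10 s, in which the tool goes at most 50 mm and 8.59 degrees, less where a joint would pass 70% of its speed; a pose out of reach is approached as far as the arm can. A call with a gripper value outside its range is refused whole. The fingers move at their own pace and stop on an object; the grip force is fixed at half the most. Time passes only in rows, so rows that repeat a pose let the fingers close. It gives the time, the measured TCP pose, the force and the opening at its end, in the units of the state.
- read_state(): the state, without advancing time (a new reading comes with each control period).
- capture(name): name is "side" or "top" or "wrist"; returns the picture (384x512x3 uint8, red, green, blue); there is no depth.
- get_calibration(name): a dict with "camera_matrix" (3x3 intrinsics, pixels), "world_to_cam" (4x4, takes a point from world to camera coordinates); the wrist camera has in their place "T_tool_cam" (4x4, takes a point from camera to tool coordinates, whose origin is the TCP and whose axes are the flange's). Camera axes: x right, y down, z forward; pixel columns grow to the right and rows downward; lengths in m; the calibration is good to about 2 mm. A picture is of the moment at which its call begins: read the wrist's pose just before it. get_calibration takes no time and is no camera call.
- hand_in(): hands the job in, once; it reports no verdict.
Trained networks look in the newest picture that a camera, given by its name, has taken for a name from the list of things; names that differ only in an ending like _2 or _b are one class to them, and where a whole thing is asked for, a point or a joint stands for the part that bears it (a point fixed in the world has none). Each returns a list of dicts, best first, with "score" (0 to 1); they miss things now and then, are a little off and sometimes report something else, mostly with a low value. They report only what shows in the picture. A call takes as long as a camera call.
- recognise(camera, query): "extent" ([centre column, centre row, width, height] in pixels, round what is visible of it).
The state is a dict: "time_s": time; "joint_positions": joint angles; "qvel": joint speeds; "tau": joint torques, N m; "position": TCP position; "tcp_rot": TCP orientation; "force": force on the tool from outside, world axes, zero at the start; "moment": the same for the moment, N m; "opening": opening from 0.0 (shut) to 1.0 (fully open).
Only numpy, scipy, OpenCV 4.12 (cv2) and the standard library are available. Lean on these libraries where they do the work, as an engineer would, in place of code of your own. Each camera call takes 0.05 s, during which the arm holds its last target. There are 200 camera calls.

TASK

Weigh out the walnuts: with the dish still empty, press the scale's green tare key, then pick up the scoop and pour all five walnuts into the shallow white dish on the scale, with the spout lowered to just above the dish's rim (no more than a walnut's breadth) before any leave it, so that none bounce out. Then set the empty scoop down again flat on the yellow chopping board and let go of it; keep the dish on the scale, do not press tare again once nuts are in, and leave the other kitchen things where they are.

Things in the scene. Friction and masses are not known exactly. Their poses are not given: they have to be found in the camera images.
- scale: grey kitchen portion scale fixed to the counter, 250 mm (x) by 210 mm (y); origin at the centre of its underside. At its -x side a low console, 34 mm high, with display, flush black on/off key and raised green tare key; behind it (its +x) a stainless platform 175 x 200 mm whose top is 58 mm up
- platform (a point): centre of the top face of the scale's platform (35 mm towards the scale's +x from its origin, 58 mm up); its axes are the scale's
- tare_top (a point): centre of the top of the green tare key, a round spring key 24 mm across in a black collar, standing 10 mm proud of the console at the right-hand end (the scale's -x, -y corner), 44 mm above the counter; moves with the key
- tare (a joint): travel of the tare key: 0 up, 0.005 m fully down; 4 N presses it fully, it springs back. It counts as pressed beyond 0.003
- dish: shallow round white ceramic dish standing loose on the platform, 156 mm across the rim, 24 mm tall, sides sloping out from a flat floor about 55 mm in radius and 5 mm thick; 0.28 kg; origin at the centre of its underside, z up
- board: yellow plastic chopping board lying fixed on the counter, 325 (its x) x 265 (its y) x 15 mm; origin at the centre of its underside, so its top is at z 15 mm
- scoop: aluminium scoop, open at top and front, 0.17 kg, 270 mm long, standing on its flat base on the board; origin under the centre of the base, +x towards the nose, z up. Bowl 84 mm wide, walls 45 mm high, x = -53 to 35 mm; then the nose, to x = 105 mm, narrowing to 74 mm. It keeps the nuts up to about 10 degrees off level; they roll out with the nose dipped 15 to 25 degrees, and 40 leaves none
- scoop_grip (a point): point to grip on the scoop's handle: scoop frame (-95, 0, 48) mm; axes as the scoop's. The handle is a black bar behind the bowl, along the scoop's x from -165 to -65 mm, 22 mm wide (y), 24 mm tall, its centre line 48 mm above the base
- scoop_spout (a point): middle of the scoop's pouring lip, on the upper face of the floor at the nose's end: scoop frame (105, 0, 18) mm; axes as the scoop's. The nose's floor rises 12 degrees towards it; its side walls end about 12 mm above the lip
- walnut1: whole walnut in its shell, brown, about 31 mm across, 12 g, rolls; origin at its centre; starts in the scoop
- walnut2: whole walnut in its shell, brown, about 31 mm across, 12 g, rolls; origin at its centre; starts in the scoop
- walnut3: whole walnut in its shell, brown, about 31 mm across, 12 g, rolls; origin at its centre; starts in the scoop
- walnut4: whole walnut in its shell, brown, about 31 mm across, 12 g, rolls; origin at its centre; starts in the scoop
- walnut5: whole walnut in its shell, brown, about 31 mm across, 12 g, rolls; origin at its centre; starts in the scoop
- spoon: steel spoon 190 mm long, lying on the board at its +x edge, alongside the scoop; bystander
- ramekin: small white ramekin, 62 mm across and 36 mm tall, standing between scale and board; bystander
- oil_bottle: amber oil bottle with yellow cap, 72 mm across and 235 mm tall, at the far side; bystander
- pepper_mill: dark wooden pepper mill, 56 mm across and 168 mm tall, at the far side; bystander
- red_mug: red mug, 82 mm across and 90 mm tall, out at the left; bystander
- spice_jar: glass spice jar with black cap, 52 mm across and 95 mm tall, out at the right; bystander

How it is judged:
By the outcome, as a careful person would: the job done as asked, in the order asked, and still so for the second after the job is handed in, with the robot touching nothing.
It also fails if it takes over 64 s, if anything falls off the work surface, if the arm or the gripper's body presses on something with over 40 N, if the wrist force passes 120 N, or if a joint passes its speed limit or range.

## Working session

There is one attempt and no reset: what is moved stays moved. The work goes in short steps, Python scripts to look and compute and a shell command to move; the robot and the scene stay as the last step left them, time stands still between calls to the robot, and variables do not carry over. Pictures are saved under pics/ and viewed, on a budget of 18 in all, crops included, one or two more only if the job needs it, and the job is handed in when it is done.

```bash
ls; mkdir -p pics; python3 - <<'E'
from rig import *
import cv2,numpy as np
np.set_printoptions(precision=4,suppress=True)
s=read_state();print(s['position'],s['tcp_rot'],s['opening'])
for c in('side','top','wrist'):
    cv2.imwrite(f'pics/{c}0.png',cv2.cvtColor(capture(c),cv2.COLOR_RGB2BGR))
    k=get_calibration(c);print(c,{a:np.array(b).round(4).tolist() for a,b in k.items()})
for c in('side','top'):
    for q in('scale','tare_top','dish','board','scoop','walnut1','spoon','ramekin','scoop_spout'):
        try:print(c,q,[(np.round(d['extent']).tolist(),round(d['score'],2)) for d in recognise(c,q)[:5]])
        except Exception as e:print(q,e)
a=np.hstack([cv2.imread(f'pics/{c}0.png') for c in('side','top')]);cv2.imwrite('pics/both0.png',cv2.resize(a,(800,300)))
E
```

```text
pics
[0.2566 0.5691 0.2325] [[-0.9115  0.4112 -0.0013]
 [ 0.4112  0.9115 -0.0018]
 [ 0.0004 -0.0022 -1.    ]] 1.0006977077936816
side {'camera_matrix': [[419.4763, 0.0, 251.3915], [0.0, 419.4763, 188.9908], [0.0, 0.0, 1.0]], 'world_to_cam': [[0.7827, -0.6224, -0.0064, -0.4862], [-0.3847, -0.4756, -0.791, 0.2892], [0.4893, 0.6216, -0.6117, 1.2932], [0.0, 0.0, 0.0, 1.0]]}
top {'camera_matrix': [[457.979, 0.0, 257.7752], [0.0, 457.979, 190.539], [0.0, 0.0, 1.0]], 'world_to_cam': [[0.0015, -1.0, -0.0074, 0.0061], [-0.9823, -0.0001, -0.1873, 0.6136], [0.1873, 0.0076, -0.9823, 1.3767], [0.0, 0.0, 0.0, 1.0]]}
wrist {'camera_matrix': [[336.827, 0.0, 254.6041], [0.0, 336.827, 193.2975], [0.0, 0.0, 1.0]], 'T_tool_cam': [[0.0007, -0.9685, -0.2491, 0.0667], [1.0, 0.0007, -0.0, -0.0006], [0.0002, -0.2491, 0.9685, -0.1509], [0.0, 0.0, 0.0, 1.0]]}
side scale [([202.0, 180.0, 80.0, 53.0], 0.63)]
side tare_top []
side dish [([210.0, 164.0, 39.0, 22.0], 0.84)]
side board [([272.0, 244.0, 121.0, 87.0], 0.58)]
side scoop [([275.0, 234.0, 80.0, 38.0], 0.75), ([301.0, 218.0, 32.0, 30.0], 0.4)]
side walnut1 [([270.0, 234.0, 9.0, 12.0], 0.54), ([262.0, 234.0, 8.0, 5.0], 0.48)]
side spoon [([301.0, 218.0, 38.0, 31.0], 0.68)]
side ramekin [([260.0, 192.0, 16.0, 17.0], 0.76)]
side scoop_spout [([278.0, 237.0, 76.0, 34.0], 0.56)]
top scale [([193.0, 216.0, 74.0, 85.0], 0.73)]
top tare_top [([323.0, 217.0, 87.0, 99.0], 0.68), ([218.0, 242.0, 9.0, 7.0], 0.62), ([190.0, 205.0, 52.0, 49.0], 0.27)]
top dish [([191.0, 204.0, 50.0, 51.0], 0.87)]
top board [([324.0, 219.0, 87.0, 98.0], 0.89), ([88.0, 212.0, 38.0, 30.0], 0.2)]
top scoop [([337.0, 219.0, 88.0, 49.0], 0.75)]
top walnut1 [([330.0, 226.0, 13.0, 6.0], 0.51), ([320.0, 223.0, 10.0, 7.0], 0.47), ([340.0, 219.0, 14.0, 9.0], 0.44)]
top spoon [([322.0, 171.0, 54.0, 16.0], 0.72)]
top ramekin [([259.0, 177.0, 19.0, 20.0], 0.56)]
top scoop_spout [([338.0, 221.0, 81.0, 53.0], 0.78)]
```

View pics/top0.png

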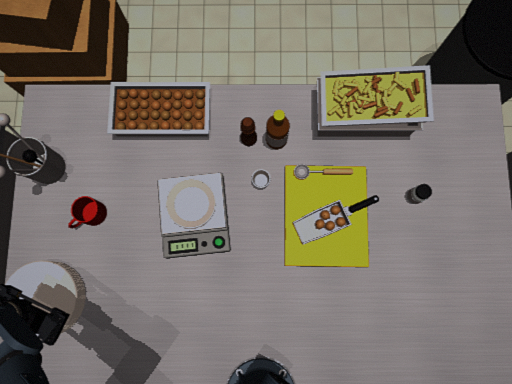

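View pics/side0.png

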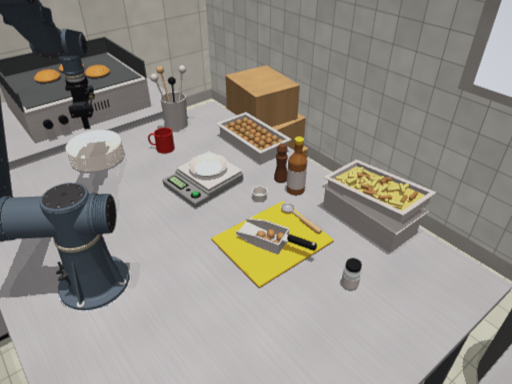

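```bash
cat > h.py <<'E'
from rig import *
import cv2,numpy as np
np.set_printoptions(precision=4,suppress=True)
def cam(c,s=None):
    k=get_calibration(c);K=np.array(k['camera_matrix'])
    if c=='wrist':
        s=s or read_state();T=np.eye(4);T[:3,:3]=s['tcp_rot'];T[:3,3]=s['position']
        W=np.linalg.inv(T@np.array(k['T_tool_cam']))
    else: W=np.array(k['world_to_cam'])
    return K,W
def plane(c,u,v,z,KW=None):
    K,W=KW or cam(c);R=W[:3,:3];o=-R.T@W[:3,3];d=R.T@np.linalg.inv(K)@[u,v,1]
    return o+d*(z-o[2])/d[2]
def tri(a,b):
    "each: (K,W),u,v"
    P=[x[0][0]@x[0][1][:3] for x in(a,b)]
    X=cv2.triangulatePoints(P[0],P[1],np.float64(a[1:]),np.float64(b[1:])).ravel();return X[:3]/X[3]
def snap(c,f):
    s=read_state();im=capture(c);cv2.imwrite(f'pics/{f}.png',cv2.cvtColor(im,cv2.COLOR_RGB2BGR));return cam(c,s)
def totool(p,s=None):
    s=s or read_state();return np.array(s['tcp_rot']).T@(np.array(p)-s['position'])*1000
E
python3 - <<'E'
from h import *
t,s=cam('top'),cam('side')
for n,u,v,z in(('tare',218,242,.044),('dish',191,204,.08),('handle end',377,199,.063),('handle front',349,212,.063),('nose L',293,227,.033),('nose R',300,243,.033),('platform nw',159,178,.058),('ne',221,174,.058),('se',227,228,.058),('ramekin',260,179,.02),('cons sw',164,257,.034),('cons se',230,250,.034)):print(n,plane('top',u,v,z))
print('tri tare',tri((t,218,242),(s,196,195)),'handle end',tri((t,377,199),(s,315,244)),'spoutL', tri((t,293,227),(s,240,231)),'dish',tri((t,191,204),(s,209,165)))
print('handle front',tri((t,349,212),(s,288,238)))
print(totool([.575,.085,.1]))
E
```

```text
tare [0.4539 0.1297 0.044 ]
dish [0.5673 0.2113 0.08  ]
handle end [ 0.5859 -0.3636  0.063 ]
handle front [ 0.5452 -0.2754  0.063 ]
nose L [ 0.5018 -0.104   0.033 ]
nose R [ 0.4518 -0.1251  0.033 ]
platform nw [0.6538 0.3182 0.058 ]
ne [0.6667 0.1227 0.058 ]
se [0.4959 0.1014 0.058 ]
ramekin [ 0.6588 -0.0003  0.02  ]
cons sw [0.4081 0.2976 0.034 ]
cons se [0.4299 0.0929 0.034 ]
tri tare [0.4561 0.1295 0.037 ] handle end [ 0.5849 -0.3605  0.0804] spoutL [ 0.4991 -0.1027  0.0002] dish [0.5701 0.2097 0.0809]
handle front [ 0.5475 -0.2767  0.0652]
[-489.2085 -311.0236  133.5666]
```

```bash
python3 - <<'E'
from h import *
print(totool([.455,.130,.12]))
E
```

```text
[-361.3195 -319.353   113.5659]
```

```bash
R='{"dx":-361,"dy":-319,"dz":113,"gripper":0}'; python3 -m inch '[{"dx":-361,"dy":-319,"dz":60,"gripper":0},{"dx":-361,"dy":-319,"dz":60,"gripper":0},{"dx":-361,"dy":-319,"dz":60,"gripper":0},{"dx":-361,"dy":-319,"dz":60,"gripper":0},{"dx":-361,"dy":-319,"dz":60,"gripper":0},{"dx":-361,"dy":-319,"dz":60,"gripper":0},{"dx":-361,"dy":-319,"dz":80,"gripper":0},{"dx":-361,"dy":-319,"dz":80,"gripper":0},{"dx":-361,"dy":-319,"dz":80,"gripper":0},{"dx":-361,"dy":-319,"dz":80,"gripper":0},{"dx":-361,"dy":-319,"dz":80,"gripper":0},{"dx":-361,"dy":-319,"dz":80,"gripper":0}]'
python3 - <<'E'
from h import *
W=snap('wrist','w1');s=read_state();print(s['position'],s['tcp_rot'],s['force'],s['opening'],s['joint_positions'])
for q in('tare_top','dish','scale'):
    for d in recognise('wrist',q)[:3]:
        e=d['extent'];print(q,np.round(e),round(d['score'],2),plane('wrist',e[0],e[1],{'tare_top':.044,'dish':.082,'scale':.03}[q],W))
E
```

```text
[0.257  0.5697 0.2335] [[-0.9115  0.4113 -0.0001]
 [ 0.4113  0.9115 -0.    ]
 [ 0.     -0.     -1.    ]] [ 0.1823 -0.2899  0.1316] 1.0037018981893393 [ 55.4894  30.224   82.088    0.0025  67.6901 -10.2266]invalid input
```

View pics/w1.png

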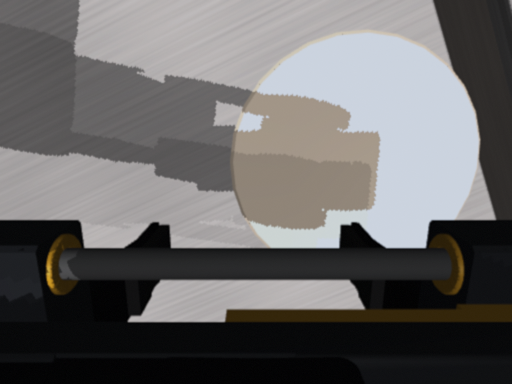

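```bash
python3 -m inch '[{"dx":-361,"dy":-319,"dz":60,"turn":0,"gripper":0},{"dx":-361,"dy":-319,"dz":60,"turn":0,"gripper":0},{"dx":-361,"dy":-319,"dz":60,"turn":0,"gripper":0},{"dx":-361,"dy":-319,"dz":60,"turn":0,"gripper":0},{"dx":-361,"dy":-319,"dz":60,"turn":0,"gripper":0},{"dx":-361,"dy":-319,"dz":60,"turn":0,"gripper":0},{"dx":-361,"dy":-319,"dz":80,"turn":0,"gripper":0},{"dx":-361,"dy":-319,"dz":80,"turn":0,"gripper":0},{"dx":-361,"dy":-319,"dz":80,"turn":0,"gripper":0},{"dx":-361,"dy":-319,"dz":80,"turn":0,"gripper":0},{"dx":-361,"dy":-319,"dz":80,"turn":0,"gripper":0},{"dx":-361,"dy":-319,"dz":80,"turn":0,"gripper":0}]'
python3 - <<'E'
from h import *
W=snap('wrist','w2');s=read_state();print(s['position'],s['tcp_rot'],s['force'],s['opening'],s['joint_positions'])
for q in('tare_top','dish','scale'):
    for d in recognise('wrist',q)[:3]:
        e=d['extent'];print(q,np.round(e),round(d['score'],2),plane('wrist',e[0],e[1],{'tare_top':.044,'dish':.082,'scale':.03}[q],W))
E
```

```text
time_s: 2.45
position: [0.4551, 0.1298, 0.1534]
tcp_rot: [[-0.91, 0.414, -0.001], [0.414, 0.91, 0.0], [0.001, 0.0, -1.0]]
force: [-0.1, -0.4, -0.6]
opening: 0.034
[0.4546 0.1306 0.1536] [[-0.9112  0.4119 -0.0006]
 [ 0.4119  0.9112  0.0003]
 [ 0.0007  0.     -1.    ]] [ 0.1665 -0.1098  0.1202] 0.013036657183280372 [  2.4477  26.027  108.0704   0.0276  45.9373 -63.246 ]
tare_top [256. 190.  35.  33.] 0.59 [0.4526 0.1312 0.044 ]
dish [439. 260. 143. 123.] 0.67 [0.5461 0.2335 0.082 ]
scale [358. 145. 306. 211.] 0.68 [0.4563 0.2205 0.03  ]
```

```bash
python3 -m inch '[{"dx":2,"dy":0,"dz":50,"turn":0,"gripper":0},{"dx":2,"dy":0,"dz":85,"turn":0,"gripper":0},{"dx":2,"dy":0,"dz":96,"turn":0,"gripper":0},{"dx":2,"dy":0,"dz":100,"turn":0,"gripper":0},{"dx":2,"dy":0,"dz":102,"turn":0,"gripper":0},{"dx":2,"dy":0,"dz":103,"turn":0,"gripper":0},{"dx":2,"dy":0,"dz":103,"turn":0,"gripper":0}]'
```

```text
time_s: 3.35
position: [0.4508, 0.1322, 0.0532]
tcp_rot: [[-0.912, 0.41, -0.003], [0.41, 0.912, 0.0], [0.003, -0.001, -1.0]]
force: [-7.2, 2.5, 14.6]
opening: 0.003
```

```bash
python3 - <<'E'
from h import *
for i in range(3):
    W=snap('wrist','w3');s=read_state();print(s['position'],s['force'])
snap('side','s3');a=cv2.imread('pics/s3.png')[140:215,150:260];b=cv2.imread('pics/w3.png')
c=np.vstack([cv2.resize(a,(440,300),interpolation=cv2.INTER_CUBIC),cv2.resize(b[60:330,60:456],(440,300))]);cv2.imwrite('pics/c3.png',c)
E
```

```text
[0.4508 0.1322 0.0532] [-6.3681  2.077  14.6183]
[0.4508 0.1323 0.0532] [-6.068   1.5714 14.7024]
[0.4508 0.1323 0.0532] [-5.908   1.9514 14.9891]
```

View pics/c3.png

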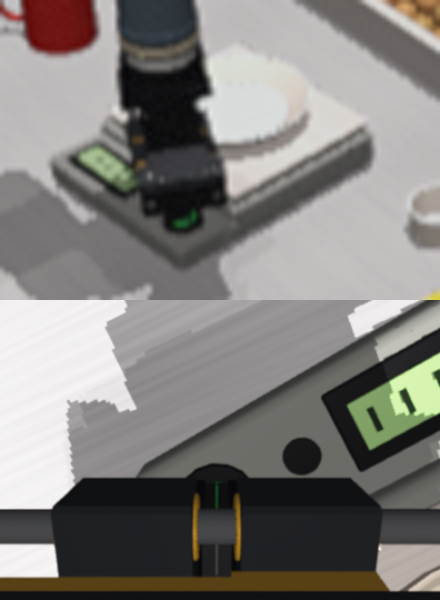

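```bash
python3 -m inch '[{"dx":0,"dy":0,"dz":-30,"turn":0,"gripper":40},{"dx":0,"dy":-24,"dz":-30,"turn":0,"gripper":40},{"dx":0,"dy":-24,"dz":-30,"turn":0,"gripper":40},{"dx":0,"dy":-24,"dz":-30,"turn":0,"gripper":40},{"dx":0,"dy":-24,"dz":-12,"turn":0,"gripper":40},{"dx":0,"dy":-24,"dz":-6,"turn":0,"gripper":40},{"dx":0,"dy":-24,"dz":-3,"turn":0,"gripper":40},{"dx":0,"dy":-24,"dz":-3,"turn":0,"gripper":40}]';python3 -m inch '[{"dx":0,"dy":0,"dz":2,"turn":0,"gripper":40},{"dx":0,"dy":0,"dz":2,"turn":0,"gripper":40}]';python3 -m inch '[{"dx":0,"dy":0,"dz":2,"turn":0,"gripper":40},{"dx":0,"dy":0,"dz":2,"turn":0,"gripper":40}]'
```

```text
time_s: 4.35
position: [0.4434, 0.1094, 0.0536]
tcp_rot: [[-0.912, 0.411, -0.0], [0.411, 0.912, -0.0], [-0.0, -0.0, -1.0]]
force: [-1.1, -2.3, 3.6]
opening: 0.399
time_s: 4.55
position: [0.4434, 0.1094, 0.0531]
tcp_rot: [[-0.912, 0.411, 0.001], [0.411, 0.912, -0.0], [-0.001, 0.0, -1.0]]
force: [-2.7, -4.3, 15.1]
opening: 0.399
time_s: 4.75
position: [0.4434, 0.1093, 0.0526]
tcp_rot: [[-0.912, 0.411, 0.002], [0.411, 0.912, -0.0], [-0.002, 0.001, -1.0]]
force: [-4.7, -3.9, 32.6]
opening: 0.398
```

```bash
for i in 1; do python3 -m inch '[{"dx":0,"dy":0,"dz":-5,"turn":0,"gripper":40},{"dx":0,"dy":0,"dz":-5,"turn":0,"gripper":40}]'|grep -E 'pos|for'; python3 -m inch '[{"dx":0,"dy":0,"dz":-1.5,"turn":0,"gripper":40},{"dx":0,"dy":0,"dz":-1.5,"turn":0,"gripper":40}]'|grep -E 'pos|for';python3 -m inch '[{"dx":0,"dy":0,"dz":-1.5,"turn":0,"gripper":40},{"dx":0,"dy":0,"dz":-1.5,"turn":0,"gripper":40}]'|grep -E 'pos|for';python3 -m inch '[{"dx":0,"dy":0,"dz":-2,"turn":0,"gripper":40},{"dx":0,"dy":0,"dz":-2,"turn":0,"gripper":40}]'|grep -E 'pos|for'; done
```

```text
position: [0.4435, 0.1095, 0.0556]
force: [0.5, -2.0, 2.2]
position: [0.4435, 0.1095, 0.0561]
force: [-0.6, -2.4, 2.6]
position: [0.4435, 0.1095, 0.0574]
force: [1.7, -0.4, 1.2]
position: [0.4428, 0.1096, 0.0594]
force: [0.8, 1.0, 1.3]
```

```bash
python3 -m inch '[{"dx":0,"dy":0,"dz":-50,"turn":0,"gripper":100},{"dx":0,"dy":0,"dz":-90,"turn":0,"gripper":100},{"dx":40,"dy":-18,"dz":-90,"turn":0,"gripper":100},{"dx":80,"dy":-36,"dz":-90,"turn":0,"gripper":100},{"dx":120,"dy":-54,"dz":-90,"turn":0,"gripper":100},{"dx":160,"dy":-72,"dz":-90,"turn":0,"gripper":100},{"dx":160,"dy":-72,"dz":-90,"turn":0,"gripper":100},{"dx":160,"dy":-72,"dz":-90,"turn":0,"gripper":100}]'; python3 -c "
from h import *
print(read_state()['joint_positions'])"
```

```text
time_s: 6.35
position: [0.2666, 0.1097, 0.1496]
tcp_rot: [[-0.912, 0.411, -0.001], [0.411, 0.912, 0.0], [0.001, -0.0, -1.0]]
force: [0.3, 0.8, 0.8]
opening: 0.981
[ -0.2815  16.1627 133.041    0.0073  30.8355 -66.0224]
```

```bash
python3 -m inch '[{"dx":40,"dy":-18,"dz":0,"turn":0,"gripper":100},{"dx":60,"dy":-27,"dz":0,"turn":0,"gripper":100},{"dx":60,"dy":-27,"dz":0,"turn":0,"gripper":100},{"dx":60,"dy":-27,"dz":0,"turn":0,"gripper":100}]'; python3 -c "
from h import *
print(read_state()['joint_positions'])"
```

```text
time_s: 6.75
position: [0.2081, 0.1121, 0.1534]
tcp_rot: [[-0.912, 0.411, -0.001], [0.411, 0.912, -0.002], [-0.0, -0.002, -1.0]]
force: [0.8, -0.5, -0.9]
opening: 0.999
[  0.4439  12.6756 139.7641  -0.2276  27.5938 -65.0912]
```

```bash
python3 -m inch '[{"dx":0,"dy":0,"dz":-50,"turn":0,"gripper":100},{"dx":0,"dy":0,"dz":-100,"turn":0,"gripper":100},{"dx":0,"dy":0,"dz":-100,"turn":0,"gripper":100},{"dx":0,"dy":0,"dz":-100,"turn":0,"gripper":100}]'; python3 -c "
from h import *
print(read_state()['joint_positions'])"
```

```text
time_s: 7.15
position: [0.2094, 0.1122, 0.2551]
tcp_rot: [[-0.912, 0.411, 0.005], [0.411, 0.912, -0.002], [-0.005, 0.0, -1.0]]
force: [0.4, 0.1, -0.9]
opening: 1.001
[  0.4776  -5.5053 128.6912  -0.1247  56.5473 -65.1763]
```

```bash
python3 - <<'E'
from h import *
print(totool([.53,-.24,.25]))
E
```

```text
[-437.0392 -189.2476    7.2638]
```

```bash
python3 -m inch '[{"dx":-437,"dy":-189,"dz":10,"turn":0.73,"gripper":100},{"dx":-437,"dy":-189,"dz":10,"turn":0.73,"gripper":100},{"dx":-437,"dy":-189,"dz":10,"turn":0.73,"gripper":100},{"dx":-437,"dy":-189,"dz":10,"turn":0.73,"gripper":100},{"dx":-437,"dy":-189,"dz":10,"turn":0.73,"gripper":100},{"dx":-437,"dy":-189,"dz":10,"turn":0.73,"gripper":100},{"dx":-437,"dy":-189,"dz":10,"turn":0.73,"gripper":100},{"dx":-437,"dy":-189,"dz":10,"turn":0.73,"gripper":100},{"dx":-437,"dy":-189,"dz":10,"turn":0.73,"gripper":100},{"dx":-437,"dy":-189,"dz":10,"turn":0.73,"gripper":100},{"dx":-437,"dy":-189,"dz":10,"turn":0.73,"gripper":100},{"dx":-437,"dy":-189,"dz":10,"turn":0.73,"gripper":100}]'
python3 - <<'E'
from h import *
W=snap('wrist','w4');s=read_state();print(s['position'],s['tcp_rot'],s['joint_positions'])
print(np.array(W[1]).tolist())
for q in('scoop','walnut1','spoon','board'):
    for d in recognise('wrist',q)[:5]:
        e=d['extent'];print(q,np.round(e),round(d['score'],2),plane('wrist',e[0],e[1],.03,W))
E
```

```text
time_s: 8.35
position: [0.5263, -0.2396, 0.2399]
tcp_rot: [[-0.404, 0.915, -0.008], [0.915, 0.404, 0.001], [0.004, -0.006, -1.0]]
force: [-0.7, -0.2, -0.8]
opening: 0.998
[ 0.5258 -0.2389  0.2404] [[-0.4048  0.9144 -0.0074]
 [ 0.9144  0.4048  0.0012]
 [ 0.0041 -0.0063 -1.    ]] [-35.4135  26.258   88.3088  -0.21    65.8192 -59.2064]
[[0.9143496002468303, 0.4048837091743944, -0.005830143535781028, -0.38299780354446955], [0.39387257124887187, -0.8859576347595612, 0.244833549639442, -0.4514870040100485], [0.09396385553108107, -0.2261597918650243, -0.9695475967673298, 0.2916433525867641], [0.0, 0.0, 0.0, 1.0]]
scoop [268. 174.  87. 270.] 0.62 [ 0.5401 -0.2378  0.03  ]
walnut1 [247. 145.  29.  32.] 0.96 [ 0.5066 -0.2184  0.03  ]
walnut1 [246. 179.  33.  25.] 0.95 [ 0.5201 -0.2523  0.03  ]
walnut1 [264. 120.  28.  31.] 0.92 [ 0.5131 -0.187   0.03  ]
walnut1 [283. 180.  27.  27.] 0.74 [ 0.5582 -0.2364  0.03  ]
walnut1 [284. 146.  29.  25.] 0.64 [ 0.5433 -0.203   0.03  ]
spoon [412. 179.  91. 129.] 0.79 [ 0.6864 -0.1788  0.03  ]
board [286. 150. 364. 297.] 0.94 [ 0.5472 -0.2054  0.03  ]
```

View pics/w4.png

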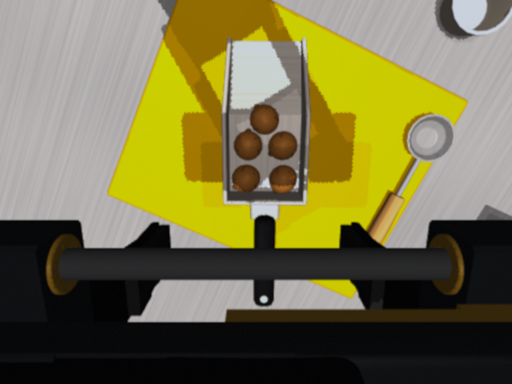

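```bash
python3 - <<'E'
from h import *
s=read_state();W=cam('wrist',s);t=cam('top')
f=plane('wrist',264,222,.075,W);e=plane('wrist',263.5,303,.075,W);nl=plane('wrist',231,40,.045,W);nr=plane('wrist',304,41,.045,W)
b1=plane('wrist',226,202,.06,W);b2=plane('wrist',310,202,.06,W)
print(f,e,nl,nr,(nl+nr)/2,b1,b2)
m=(nl+nr)/2;d=m-e;d[2]=0;print(np.hypot(*d[:2]),np.degrees(np.arctan2(d[1],d[0])));d/=np.linalg.norm(d)
bm=(b1+b2)/2;print('bowl rear mid',bm,np.dot(m-bm,d),'width',np.linalg.norm(b1-b2))
g=e+d*.070;g[2]=.063;print('grip',g,totool(g,s),'tri handle end',tri((t,377,199),(W,263.5,303)),tri((t,349,212),(W,264,208)))
E
```

```text
[ 0.5528 -0.2761  0.075 ] [ 0.5899 -0.3593  0.075 ] [ 0.4531 -0.1308  0.045 ] [ 0.5173 -0.1033  0.045 ] [ 0.4852 -0.1171  0.045 ] [ 0.5106 -0.2769  0.06  ] [ 0.5895 -0.2417  0.06  ]
0.26385775077777546 113.37720673509163
bowl rear mid [ 0.5501 -0.2593  0.06  ] 0.15628416078312118 width 0.08640956825595601
grip [ 0.5621 -0.295   0.063 ] [-66.0002  10.616  179.5056] tri handle end [ 0.5856 -0.3595  0.0766] [ 0.5645 -0.2997 -0.0631]
```

```bash
python3 -m inch '[{"dx":-334,"dy":300,"dz":-60,"turn":0,"gripper":100},{"dx":-334,"dy":300,"dz":-60,"turn":0,"gripper":100},{"dx":-334,"dy":300,"dz":-60,"turn":0,"gripper":100},{"dx":-334,"dy":300,"dz":-60,"turn":0,"gripper":100},{"dx":-334,"dy":300,"dz":-60,"turn":0,"gripper":100},{"dx":-334,"dy":300,"dz":-60,"turn":0,"gripper":100},{"dx":-334,"dy":300,"dz":-60,"turn":0,"gripper":100},{"dx":-334,"dy":300,"dz":-60,"turn":0,"gripper":100},{"dx":-334,"dy":300,"dz":-60,"turn":0,"gripper":100},{"dx":-334,"dy":300,"dz":-60,"turn":0,"gripper":100},{"dx":-334,"dy":300,"dz":-60,"turn":0,"gripper":100}]'; python3 -c "
from h import *
print(read_state()['joint_positions'])"; python3 -m inch '[{"dx":0,"dy":0,"dz":0,"turn":0,"gripper":100}]'
```

```text
time_s: 9.7
position: [0.8544, -0.3862, 0.2762]
tcp_rot: [[-0.405, 0.914, 0.034], [0.914, 0.406, -0.02], [-0.032, 0.024, -0.999]]
force: [-0.8, 0.9, 0.1]
opening: 0.997
[-31.1415  60.4193  12.5001   0.0659 104.8107 -55.0372]
time_s: 9.8
position: [0.8542, -0.3863, 0.2771]
tcp_rot: [[-0.405, 0.914, 0.035], [0.914, 0.405, -0.02], [-0.032, 0.024, -0.999]]
force: [-0.1, 0.2, 0.7]
opening: 1.001
```

```bash
python3 -m inch '[{"dx":-334,"dy":300,"dz":0,"turn":0,"gripper":100},{"dx":-334,"dy":300,"dz":0,"turn":0,"gripper":100},{"dx":-334,"dy":300,"dz":0,"turn":0,"gripper":100},{"dx":-334,"dy":300,"dz":0,"turn":0,"gripper":100},{"dx":-334,"dy":300,"dz":0,"turn":0,"gripper":100},{"dx":-334,"dy":300,"dz":0,"turn":0,"gripper":100}]'; python3 -c "
from h import *
print(read_state()['joint_positions'])"; python3 -m inch '[{"dx":74,"dy":-67,"dz":0,"turn":0,"gripper":100},{"dx":74,"dy":-67,"dz":0,"turn":0,"gripper":100},{"dx":74,"dy":-67,"dz":0,"turn":0,"gripper":100}]'
```

```text
time_s: 10.4
position: [0.8777, -0.3965, 0.2239]
tcp_rot: [[-0.403, 0.913, 0.067], [0.913, 0.406, -0.033], [-0.058, 0.047, -0.997]]
force: [1.0, -0.5, -0.2]
opening: 1.0
[-31.0325  63.6675  12.5438   0.33    99.5276 -54.8629]
time_s: 10.7
position: [0.7827, -0.3538, 0.2148]
tcp_rot: [[-0.404, 0.913, 0.061], [0.913, 0.406, -0.03], [-0.052, 0.044, -0.998]]
force: [0.3, 0.4, 0.3]
opening: 1.005
```

```bash
cat >> h.py <<'E'
def lean():
    s=read_state();z=np.array(s['tcp_rot'])[:,2];x=np.array(s['tcp_rot'])[:,0]
    print('t',s['time_s'],'pos',s['position'],'lean %.1f az %.0f'%(np.degrees(np.arccos(-z[2])),np.degrees(np.arctan2(z[1],z[0]))),'x',x,'q',np.round(s['joint_positions'],1))
E
python3 - <<'E'
from h import *
lean();print(totool([.25,-.95,.32]))
s=read_state();R=np.array(s['tcp_rot']);print('radial az-76 up.45:',R.T@np.array([.242*.89,-.97*.89,.45])*300)
E
```

```text
t 10.7 pos [ 0.7827 -0.3538  0.2148] lean 3.9 az -26 x [-0.4036  0.9134 -0.0522] q [-31.9  49.9  44.5   0.4  81.7 -55.8]
[-335.0471 -723.7375 -119.574 ]
radial az-76 up.45: [-269.6923  -40.2492 -122.9709]
```

```bash
python3 -m inch '[{"dx":-335,"dy":-724,"dz":-120,"turn":0,"gripper":100},{"dx":-335,"dy":-724,"dz":-120,"turn":0,"gripper":100},{"dx":-335,"dy":-724,"dz":-120,"turn":0,"gripper":100},{"dx":-335,"dy":-724,"dz":-120,"turn":0,"gripper":100},{"dx":-335,"dy":-724,"dz":-120,"turn":0,"gripper":100},{"dx":-335,"dy":-724,"dz":-120,"turn":0,"gripper":100},{"dx":-335,"dy":-724,"dz":-120,"turn":0,"gripper":100},{"dx":-335,"dy":-724,"dz":-120,"turn":0,"gripper":100},{"dx":-335,"dy":-724,"dz":-120,"turn":0,"gripper":100},{"dx":-335,"dy":-724,"dz":-120,"turn":0,"gripper":100},{"dx":-335,"dy":-724,"dz":-120,"turn":0,"gripper":100},{"dx":-335,"dy":-724,"dz":-120,"turn":0,"gripper":100}]' >/dev/null; python3 -c "
from h import *
lean()"; python3 -m inch '[{"dx":-270,"dy":-140,"dz":-123,"turn":0,"gripper":100},{"dx":-270,"dy":-140,"dz":-123,"turn":0,"gripper":100},{"dx":-270,"dy":-140,"dz":-123,"turn":0,"gripper":100},{"dx":-270,"dy":-140,"dz":-123,"turn":0,"gripper":100},{"dx":-270,"dy":-140,"dz":-123,"turn":0,"gripper":100},{"dx":-270,"dy":-140,"dz":-123,"turn":0,"gripper":100}]'>/dev/null;  python3 -c "
from h import *
lean()"
```

```text
t 11.9 pos [ 0.3882 -0.8007  0.296 ] lean 4.4 az -27 x [-0.4031  0.9132 -0.0591] q [-72.3  51.5  29.4   3.1  96.  -95.8]
t 12.5 pos [ 0.3217 -0.8765  0.3354] lean 6.2 az -42 x [-0.4004  0.911  -0.099 ] q [ -77.8   56.8   12.5    3.8  105.6 -100.5]
```

```bash
python3 -m inch '[{"dx":-367,"dy":-59,"dz":-147,"turn":0,"gripper":100},{"dx":-367,"dy":-59,"dz":-147,"turn":0,"gripper":100},{"dx":-367,"dy":-59,"dz":-147,"turn":0,"gripper":100},{"dx":-367,"dy":-59,"dz":-147,"turn":0,"gripper":100}]' >/dev/null; python3 -c "
from h import *
lean()"; python3 -m inch '[{"dx":-200,"dy":-59,"dz":-300,"turn":0,"gripper":100},{"dx":-200,"dy":-59,"dz":-300,"turn":0,"gripper":100},{"dx":-200,"dy":-59,"dz":-300,"turn":0,"gripper":100},{"dx":-200,"dy":-59,"dz":-300,"turn":0,"gripper":100}]'>/dev/null;  python3 -c "
from h import *
lean()"
```

```text
t 12.9 pos [ 0.311  -0.8854  0.3503] lean 8.1 az -49 x [-0.3978  0.9075 -0.1348] q [ -78.7   55.9   12.5    4.2  104.5 -101.3]
t 13.3 pos [ 0.2753 -0.8594  0.449 ] lean 10.0 az -54 x [-0.3936  0.9034 -0.1701] q [ -80.8   49.5   12.5    4.8  109.  -102.6]
```

```bash
for i in 1 2 3; do python3 -m inch '[{"dx":-384,"dy":-80,"dz":-50,"turn":0,"gripper":100},{"dx":-384,"dy":-80,"dz":-50,"turn":0,"gripper":100},{"dx":-384,"dy":-80,"dz":-50,"turn":0,"gripper":100},{"dx":-384,"dy":-80,"dz":-50,"turn":0,"gripper":100},{"dx":-384,"dy":-80,"dz":-50,"turn":0,"gripper":100}]' >/dev/null; python3 -c "
from h import *
lean()"; done
```

```text
t 13.8 pos [ 0.2678 -0.8905  0.4152] lean 11.9 az -56 x [-0.3897  0.8984 -0.2024] q [ -81.7   51.9   12.6    5.2  104.8 -103.6]
t 14.3 pos [ 0.2603 -0.9138  0.3997] lean 14.1 az -59 x [-0.385   0.8907 -0.2418] q [ -82.5   53.1   12.5    5.6  101.3 -104.4]
t 14.8 pos [ 0.2532 -0.9321  0.3924] lean 16.3 az -62 x [-0.38    0.8817 -0.2797] q [ -83.2   53.7   12.6    6.    98.5 -105.1]
```

```bash
for i in 1 2 3; do python3 -m inch '[{"dx":-384,"dy":-90,"dz":40,"turn":0,"gripper":100},{"dx":-384,"dy":-90,"dz":40,"turn":0,"gripper":100},{"dx":-384,"dy":-90,"dz":40,"turn":0,"gripper":100},{"dx":-384,"dy":-90,"dz":40,"turn":0,"gripper":100},{"dx":-384,"dy":-90,"dz":40,"turn":0,"gripper":100}]' >/dev/null; python3 -c "
from h import *
lean()"; done; python3 - <<'E'
from h import *
s=read_state();R=np.array(s['tcp_rot']);print(R)
# best turn: make tool y closest to scoop y (az 23.4)
for a in np.arange(-.3,.31,.02):
    Y=R@[-np.sin(a),np.cos(a),0];print(round(a,2),np.degrees(np.arctan2(Y[1],Y[0])).round(1),Y[2].round(3),end=' | ')
g=np.array([.562,-.295,.063]);print()
# grip point 8mm behind TCP: TCP = g+R z*.008
z=R[:,2];tcp=g+z*.006;print('pre (100 mm back)',totool(tcp-z*.1,s),'final',totool(tcp,s))
E
```

```text
t 15.3 pos [ 0.2488 -0.9621  0.3552] lean 18.5 az -63 x [-0.3746  0.8716 -0.3163] q [ -83.8   56.3   12.6    6.4   93.7 -105.9]
t 15.8 pos [ 0.2442 -0.9852  0.3326] lean 20.7 az -65 x [-0.3688  0.8595 -0.354 ] q [ -84.3   58.    12.6    6.8   89.8 -106.5]
t 16.3 pos [ 0.2396 -1.0035  0.3203] lean 23.0 az -66 x [-0.3627  0.8461 -0.3906] q [ -84.8   59.1   12.6    7.2   86.5 -107.1]
[[-0.3627  0.9183  0.1588]
 [ 0.8461  0.3959 -0.3569]
 [-0.3906  0.0049 -0.9206]]
-0.3 39.2 -0.111 | -0.28 38.1 -0.103 | -0.26 37.1 -0.096 | -0.24 36.0 -0.088 | -0.22 35.0 -0.08 | -0.2 33.9 -0.073 | -0.18 32.8 -0.065 | -0.16 31.8 -0.057 | -0.14 30.7 -0.05 | -0.12 29.7 -0.042 | -0.1 28.6 -0.034 | -0.08 27.5 -0.026 | -0.06 26.5 -0.019 | -0.04 25.4 -0.011 | -0.02 24.4 -0.003 | 0.0 23.3 0.005 | 0.02 22.3 0.013 | 0.04 21.2 0.021 | 0.06 20.2 0.028 | 0.08 19.1 0.036 | 0.1 18.0 0.044 | 0.12 17.0 0.052 | 0.14 15.9 0.059 | 0.16 14.9 0.067 | 0.18 13.8 0.075 | 0.2 12.7 0.082 | 0.22 11.7 0.09 | 0.24 10.6 0.098 | 0.26 9.6 0.105 | 0.28 8.5 0.113 | 0.3 7.4 0.12 | 
pre (100 mm back) [583.0617 575.2796 -58.7563] final [583.0617 575.2796  41.2437]
```

```bash
python3 -m inch '[{"dx":583,"dy":575,"dz":-80,"turn":0,"gripper":100},{"dx":583,"dy":575,"dz":-80,"turn":0,"gripper":100},{"dx":583,"dy":575,"dz":-80,"turn":0,"gripper":100},{"dx":583,"dy":575,"dz":-80,"turn":0,"gripper":100},{"dx":583,"dy":575,"dz":-80,"turn":0,"gripper":100},{"dx":583,"dy":575,"dz":-80,"turn":0,"gripper":100},{"dx":583,"dy":575,"dz":-80,"turn":0,"gripper":100},{"dx":583,"dy":575,"dz":-80,"turn":0,"gripper":100},{"dx":583,"dy":575,"dz":-80,"turn":0,"gripper":100},{"dx":583,"dy":575,"dz":-80,"turn":0,"gripper":100},{"dx":583,"dy":575,"dz":-80,"turn":0,"gripper":100},{"dx":583,"dy":575,"dz":-80,"turn":0,"gripper":100}]' >/dev/null; python3 - <<'E'
from h import *
s=read_state();lean();z=np.array(s['tcp_rot'])[:,2];tcp=np.array([.562,-.295,.063])+z*.006;print(totool(tcp-z*.08,s))
E
```

```text
t 17.5 pos [ 0.4582 -0.4655  0.2127] lean 23.1 az -66 x [-0.3619  0.8456 -0.3925] q [-52.9  27.6  96.1  -9.1  34.1 -69.6]
[165.4162 161.916   19.1874]
```

```bash
python3 -m inch '[{"dx":165,"dy":162,"dz":10,"turn":0,"gripper":100},{"dx":165,"dy":162,"dz":10,"turn":0,"gripper":100},{"dx":165,"dy":162,"dz":10,"turn":0,"gripper":100},{"dx":165,"dy":162,"dz":10,"turn":0,"gripper":100},{"dx":165,"dy":162,"dz":10,"turn":0,"gripper":100},{"dx":165,"dy":162,"dz":10,"turn":0,"gripper":100}]' >/dev/null; python3 - <<'E'
from h import *
W=snap('wrist','w5');s=read_state();lean();z=np.array(s['tcp_rot'])[:,2];tcp=np.array([.562,-.295,.063])+z*.006;print(totool(tcp,s))
im=cv2.imread('pics/w5.png');K,M=W
for p in([.562,-.295,.075],[.5899,-.3593,.075]):
    q=K@(M[:3]@np.append(p,1));cv2.circle(im,tuple(int(v) for v in q[:2]/q[2]),4,(255,0,255),1);print(q[:2]/q[2])
cv2.imwrite('pics/w5b.png',im)
E
```

```text
t 18.15 pos [ 0.5489 -0.2649  0.1389] lean 23.0 az -66 x [-0.3664  0.8445 -0.3905] q [-29.8  32.9 102.2 -28.3  29.  -30.3]
[-0.5894 -0.3821 88.6962]
[252.2749 217.0834]
[252.2957 281.4534]
```

View pics/w5b.png

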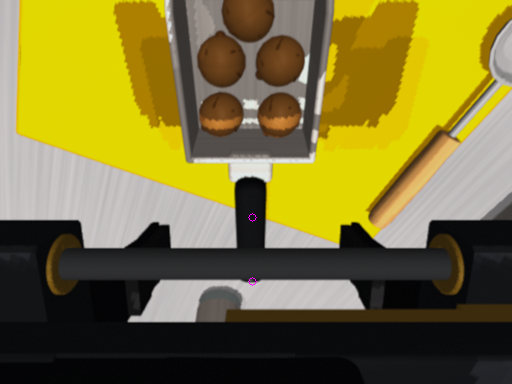

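```bash
python3 -m inch '[{"dx":0,"dy":0,"dz":45,"turn":0,"gripper":100},{"dx":0,"dy":0,"dz":75,"turn":0,"gripper":100},{"dx":0,"dy":0,"dz":88,"turn":0,"gripper":100},{"dx":0,"dy":0,"dz":88,"turn":0,"gripper":100}]'|grep -E 'pos|force|open'; python3 -m inch '[{"dx":0,"dy":0,"dz":0,"turn":0,"gripper":0},{"dx":0,"dy":0,"dz":0,"turn":0,"gripper":0},{"dx":0,"dy":0,"dz":0,"turn":0,"gripper":0},{"dx":0,"dy":0,"dz":0,"turn":0,"gripper":0},{"dx":0,"dy":0,"dz":0,"turn":0,"gripper":0},{"dx":0,"dy":0,"dz":0,"turn":0,"gripper":0},{"dx":0,"dy":0,"dz":0,"turn":0,"gripper":0}]'
```

```text
position: [0.5612, -0.2999, 0.0571]
force: [0.0, -0.7, 0.6]
opening: 1.0
time_s: 19.25
position: [0.5621, -0.2983, 0.0583]
tcp_rot: [[-0.363, 0.918, 0.159], [0.846, 0.396, -0.357], [-0.391, 0.005, -0.92]]
force: [-0.8, 0.7, -0.4]
opening: 0.446
```

```bash
python3 -m inch '[{"dx":0,"dy":0,"dz":0,"turn":0,"gripper":0},{"dx":0,"dy":0,"dz":0,"turn":0,"gripper":0},{"dx":0,"dy":0,"dz":0,"turn":0,"gripper":0},{"dx":0,"dy":0,"dz":0,"turn":0,"gripper":0}]'; cat > plan.py <<'E'
from h import *
from scipy.spatial.transform import Rotation as Ro
D=np.array([.568,.211]);rim=.082
P0=np.array([.5615,-.2965,.0575])   # TCP at grasp
R0=np.array([[-.363,.918,.159],[.846,.396,-.357],[-.391,.005,-.92]])
R0=Ro.from_matrix(R0).as_matrix();Rs=Ro.from_euler('z',113.4,degrees=True).as_matrix()
S0=np.array([.562,-.295,.063])-Rs@[-.095,0,.048]
xs=np.linspace(-.053,.105,80);U=np.array([[x,y*(.042 if x<.035 else .042-.005*(x-.035)/.07),max(0,x-.035)*.2126] for x in xs for y in np.linspace(-1,1,15)])
def pose(th,sp):
    "tool pose for turn th (deg) and spout target sp"
    R=R0@Ro.from_euler('z',th,degrees=True).as_matrix();rel=R@R0.T;Rsc=rel@Rs
    S=sp-Rsc@[.105,0,.018];P=S+rel@(P0-S0)
    w=S+U@Rsc.T;r=np.hypot(*(w[:,:2]-D).T);m=(r<.08)&(r>.066)
    clr=(w[m,2]-rim).min() if m.any() else 9
    return P,R,Rsc,clr,w
def delta(P,s=None):
    return totool(P,s)
E
python3 - <<'E'
from plan import *
print('spout now',S0+Rs@[.105,0,.018])
for off in(.015,.03):
  for th in(45,60,75,90,105,120,140):
    Rsc=pose(th,np.zeros(3))[2];n=Rsc[:2,0]/np.linalg.norm(Rsc[:2,0])
    sp=np.append(D-off*n,rim+.015);P,R,Rsc,c,w=pose(th,sp)
    print(off,th,'pitch %.0f roll %.0f noseaz %.0f clr %.1f P'%(np.degrees(np.arcsin(-Rsc[2,0])),np.degrees(np.arcsin(Rsc[2,1])),np.degrees(np.arctan2(n[1],n[0])),c*1000),P.round(3))
E
```

```text
time_s: 19.65
position: [0.562, -0.2983, 0.0581]
tcp_rot: [[-0.363, 0.918, 0.159], [0.846, 0.396, -0.357], [-0.391, 0.005, -0.92]]
force: [-0.9, -1.0, 0.3]
opening: 0.251
spout now [ 0.4826 -0.1114  0.033 ]
0.015 45 pitch -6 roll -16 noseaz 73 clr -18.0 P [0.495 0.006 0.098]
0.015 60 pitch -11 roll -20 noseaz 59 clr -26.2 P [0.449 0.029 0.082]
0.015 75 pitch -16 roll -22 noseaz 46 clr -34.7 P [0.412 0.064 0.064]
0.015 90 pitch -21 roll -23 noseaz 33 clr -44.2 P [0.385 0.106 0.044]
0.015 105 pitch -27 roll -22 noseaz 19 clr -52.7 P [0.372 0.155 0.024]
0.015 120 pitch -33 roll -19 noseaz 5 clr -61.8 P [0.372 0.206 0.006]
0.015 140 pitch -40 roll -14 noseaz -17 clr -70.9 P [ 0.394  0.272 -0.014]
0.03 45 pitch -6 roll -16 noseaz 73 clr -12.7 P [ 0.491 -0.008  0.098]
0.03 60 pitch -11 roll -20 noseaz 59 clr -19.7 P [0.442 0.016 0.082]
0.03 75 pitch -16 roll -22 noseaz 46 clr -26.9 P [0.401 0.053 0.064]
0.03 90 pitch -21 roll -23 noseaz 33 clr -35.1 P [0.373 0.098 0.044]
0.03 105 pitch -27 roll -22 noseaz 19 clr -44.6 P [0.357 0.15  0.024]
0.03 120 pitch -33 roll -19 noseaz 5 clr -52.0 P [0.357 0.205 0.006]
0.03 140 pitch -40 roll -14 noseaz -17 clr -59.5 P [ 0.379  0.277 -0.014]
```

```bash
python3 - <<'E'
from plan import *
g0=np.array([.562,-.295,.063]);s=read_state();print(s['position'],s['opening'])
for th,g in((90,[.52,-.22,.165]),(180,[.482,-.148,.165])):
    R=R0@Ro.from_euler('z',th,degrees=True).as_matrix();P=np.array(g)+R@R0.T@(P0-g0);print(th,P,R0.T@(P-P0)*1000, 'after90 frame',(R0@Ro.from_euler('z',90,degrees=True).as_matrix()).T@(P-P0)*1000)
for n,u,v in(('L',280.5,219),('R',367.5,219),('far',324,170),('near',324,268)):print(n,plane('top',u,v,.015))
E
```

```text
[ 0.562  -0.2983  0.0581] 0.2512882207930545
90 [ 0.5215 -0.2206  0.1595] [  38.8228   -6.2017 -127.3481] after90 frame [  -6.2017  -38.8228 -127.3481]
180 [ 0.4843 -0.1504  0.1603] [ 111.3709  -12.5509 -159.1072] after90 frame [ -12.5509 -111.3709 -159.1072]
L [ 0.5294 -0.0657  0.015 ]
R [ 0.5295 -0.3427  0.015 ]
far [ 0.6898 -0.2084  0.015 ]
near [ 0.3754 -0.2004  0.015 ]
```

```bash
python3 -m inch '[{"dx":-8,"dy":0,"dz":-18,"turn":0,"gripper":0},{"dx":-16,"dy":0,"dz":-37,"turn":0,"gripper":0},{"dx":0,"dy":0,"dz":-80,"turn":0.14,"gripper":0},{"dx":39,"dy":-6,"dz":-127,"turn":0.28,"gripper":0},{"dx":39,"dy":-6,"dz":-127,"turn":0.43,"gripper":0},{"dx":39,"dy":-6,"dz":-127,"turn":0.57,"gripper":0},{"dx":39,"dy":-6,"dz":-127,"turn":0.71,"gripper":0},{"dx":39,"dy":-6,"dz":-127,"turn":0.86,"gripper":0},{"dx":39,"dy":-6,"dz":-127,"turn":1.0,"gripper":0},{"dx":39,"dy":-6,"dz":-127,"turn":1.14,"gripper":0},{"dx":39,"dy":-6,"dz":-127,"turn":1.29,"gripper":0},{"dx":39,"dy":-6,"dz":-127,"turn":1.43,"gripper":0}]'; python3 - <<'E'
from h import *
lean();snap('side','s6');snap('wrist','w6')
a=cv2.imread('pics/s6.png')[120:300,180:390];b=cv2.imread('pics/w6.png')
cv2.imwrite('pics/c6.png',np.vstack([cv2.resize(a,(420,300)) ,cv2.resize(b,(420,300))]))
E
```

```text
time_s: 20.85
position: [0.5214, -0.222, 0.1592]
tcp_rot: [[0.861, 0.484, 0.157], [0.506, -0.785, -0.357], [-0.049, 0.386, -0.921]]
force: [0.2, 0.5, -1.6]
opening: 0.249
t 20.85 pos [ 0.5214 -0.222   0.1592] lean 22.9 az -66 x [ 0.8611  0.506  -0.0493] q [-26.9  28.8 106.7 -29.8  29.8  56.2]
```

View pics/c6.png

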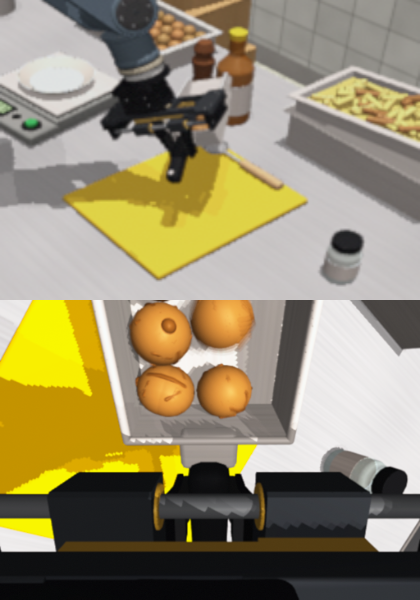

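```bash
python3 -m inch '[{"dx":4,"dy":-20,"dz":-10,"turn":0.14,"gripper":0},{"dx":4,"dy":-40,"dz":-20,"turn":0.28,"gripper":0},{"dx":4,"dy":-60,"dz":-32,"turn":0.43,"gripper":0},{"dx":4,"dy":-74,"dz":-32,"turn":0.57,"gripper":0},{"dx":4,"dy":-74,"dz":-32,"turn":0.71,"gripper":0},{"dx":4,"dy":-74,"dz":-32,"turn":0.86,"gripper":0},{"dx":4,"dy":-74,"dz":-32,"turn":1.0,"gripper":0},{"dx":4,"dy":-74,"dz":-32,"turn":1.14,"gripper":0},{"dx":4,"dy":-74,"dz":-32,"turn":1.28,"gripper":0},{"dx":4,"dy":-74,"dz":-32,"turn":1.43,"gripper":0},{"dx":4,"dy":-74,"dz":-32,"turn":1.57,"gripper":0},{"dx":4,"dy":-74,"dz":-32,"turn":1.71,"gripper":0}]'|grep -E 'pos|force|rot'; python3 - <<'E'
from h import *
lean()
E
```

```text
position: [0.484, -0.1525, 0.1624]
tcp_rot: [[0.366, -0.917, 0.156], [-0.848, -0.398, -0.35], [0.383, -0.004, -0.924]]
force: [-0.7, -1.5, -1.7]
t 22.15 pos [ 0.484  -0.1525  0.1624] lean 22.5 az -66 x [ 0.3662 -0.8481  0.3829] q [-21.   25.7 113.1 -33.8  29.1 163.6]
```

```bash
python3 -m inch '[{"dx":-17,"dy":0,"dz":41,"turn":0,"gripper":0},{"dx":-34,"dy":0,"dz":78,"turn":0,"gripper":0},{"dx":-34,"dy":0,"dz":83,"turn":0,"gripper":0}]'|grep -E 'pos|force'; python3 -m inch '[{"dx":-2,"dy":0,"dz":5,"turn":0,"gripper":0},{"dx":-4,"dy":0,"dz":10,"turn":0,"gripper":0}]'|grep -E 'pos|force'; python3 -m inch '[{"dx":-2,"dy":0,"dz":5,"turn":0,"gripper":0},{"dx":-4,"dy":0,"dz":10,"turn":0,"gripper":0}]'|grep -E 'pos|force|time'; 
```

```text
position: [0.4934, -0.169, 0.0925]
force: [0.1, 0.4, -2.6]
position: [0.4957, -0.17, 0.0873]
force: [0.4, 0.3, -2.5]
time_s: 22.85
position: [0.4971, -0.1714, 0.0795]
force: [0.8, -0.9, -2.0]
```

```bash
python3 -c "
from h import *
lean();s=read_state();print(s['tcp_rot'])"
```

```text
t 22.85 pos [ 0.4971 -0.1714  0.0795] lean 18.8 az -64 x [ 0.3943 -0.8605  0.3227] q [-24.6  35.7 112.9 -36.1  20.2 163.5]
[[ 0.3943 -0.9077  0.1434]
 [-0.8605 -0.4194 -0.2892]
 [ 0.3227 -0.0094 -0.9465]]
```

```bash
python3 -m inch '[{"dx":0,"dy":0,"dz":0,"turn":-0.12,"gripper":0},{"dx":-3,"dy":0,"dz":10,"turn":-0.14,"gripper":0},{"dx":-3,"dy":0,"dz":10,"turn":-0.14,"gripper":0}]'|grep -E 'pos|force'; python3 -m inch '[{"dx":-1.5,"dy":0,"dz":5,"turn":0,"gripper":0},{"dx":-3,"dy":0,"dz":9,"turn":0,"gripper":0},{"dx":-3,"dy":0,"dz":9,"turn":0,"gripper":0}]'|grep -E 'pos|force'; python3 -m inch '[{"dx":-1.5,"dy":0,"dz":5,"turn":0,"gripper":0},{"dx":-1.5,"dy":0,"dz":5,"turn":0,"gripper":0}]'|grep -E 'pos|force|time';python3 -c "
from h import *
lean()"
```

```text
position: [0.4966, -0.1715, 0.068]
force: [-0.5, -0.1, -2.5]
position: [0.4976, -0.1724, 0.0591]
force: [0.7, -0.5, 0.1]
time_s: 23.65
position: [0.4963, -0.1721, 0.0533]
force: [0.8, -1.0, -1.1]
t 23.65 pos [ 0.4963 -0.1721  0.0533] lean 18.7 az -64 x [ 0.5167 -0.7946  0.319 ] q [-24.7  38.9 113.5 -42.8  17.4 162.6]
```

```bash
python3 -m inch '[{"dx":-1.5,"dy":0,"dz":4,"turn":0,"gripper":0},{"dx":-1.5,"dy":0,"dz":4,"turn":0,"gripper":0}]'|grep -E 'pos|force|time'; python3 -m inch '[{"dx":-1,"dy":0,"dz":3,"turn":0,"gripper":0},{"dx":-1,"dy":0,"dz":3,"turn":0,"gripper":0}]'|grep -E 'pos|force|time';python3 - <<'E'
from h import *
lean();snap('side','s7');snap('wrist','w7')
a=cv2.imread('pics/s7.png')[170:300,180:360];b=cv2.imread('pics/w7.png')
cv2.imwrite('pics/c7.png',np.vstack([cv2.resize(a,(416,300),interpolation=cv2.INTER_CUBIC) ,cv2.resize(b,(416,300))]))
E
```

```text
time_s: 23.85
position: [0.4961, -0.1722, 0.0492]
force: [1.0, -0.6, -0.3]
time_s: 24.05
position: [0.4968, -0.1729, 0.0471]
force: [0.7, -1.1, -0.3]
t 24.05 pos [ 0.4968 -0.1729  0.0471] lean 18.6 az -64 x [ 0.5175 -0.7951  0.3162] q [-24.8  39.6 113.4 -43.8  16.9 163.5]
```

View pics/c7.png

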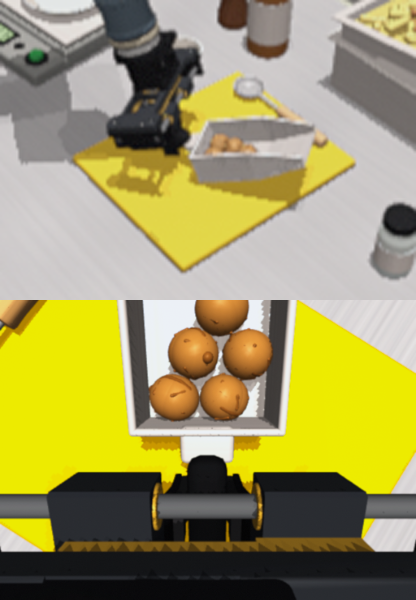

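```bash
python3 -m inch '[{"dx":0,"dy":0,"dz":0,"turn":0,"gripper":35},{"dx":0,"dy":0,"dz":0,"turn":0,"gripper":45},{"dx":0,"dy":0,"dz":0,"turn":0,"gripper":45},{"dx":3.5,"dy":0,"dz":-10,"turn":0,"gripper":45},{"dx":3.5,"dy":0,"dz":-10,"turn":0,"gripper":45},{"dx":3.5,"dy":0,"dz":-10,"turn":0,"gripper":45},{"dx":3.5,"dy":0,"dz":-10,"turn":0,"gripper":45}]';python3 - <<'E'
from h import *
lean();snap('side','s8');W=snap('wrist','w8');snap('top','t8')
print([np.round(d['extent'][:2]) for d in recognise('wrist','walnut1')],[np.round(d['extent'][:2]) for d in recognise('top','walnut1')])
a=cv2.imread('pics/s8.png')[170:300,180:360];b=cv2.imread('pics/w8.png')
cv2.imwrite('pics/c8.png',np.vstack([cv2.resize(a,(416,300),interpolation=cv2.INTER_CUBIC) ,cv2.resize(b,(416,300))]))
E
```

```text
time_s: 24.85
position: [0.4974, -0.1728, 0.0579]
tcp_rot: [[0.518, -0.844, 0.141], [-0.795, -0.535, -0.286], [0.317, 0.037, -0.948]]
force: [0.6, -0.2, -0.5]
opening: 0.45
t 24.85 pos [ 0.4974 -0.1728  0.0579] lean 18.6 az -64 x [ 0.5178 -0.7947  0.3168] q [-24.8  38.3 113.2 -40.6  18.  160.1]
[array([256.,  18.]), array([224., 102.]), array([243.,  55.]), array([297.,  46.]), array([277.,  94.])] [array([340., 218.]), array([349., 215.]), array([334., 209.]), array([344., 209.]), array([351., 209.]), array([354., 204.])]
```

View pics/c8.png

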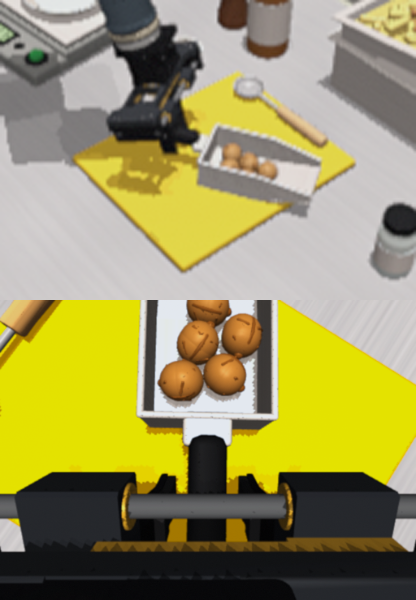

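```bash
python3 -m inch '[{"dx":0,"dy":0,"dz":0,"turn":0,"gripper":0},{"dx":0,"dy":0,"dz":0,"turn":0,"gripper":0},{"dx":0,"dy":0,"dz":0,"turn":0,"gripper":0},{"dx":0,"dy":0,"dz":0,"turn":0,"gripper":0},{"dx":0,"dy":0,"dz":0,"turn":0,"gripper":0}]' | grep -E 'open|time'
cat > plan.py <<'E'
from h import *
from scipy.spatial.transform import Rotation as Ro
D=np.array([.568,.211]);rim=.082
P0=np.array([.4974,-.1728,.0579])   # TCP at grasp
R0=Ro.from_matrix(np.array([[.518,-.844,.141],[-.795,-.535,-.286],[.317,.037,-.948]])).as_matrix()
K,_=cam('top');s0=dict(position=P0,tcp_rot=R0);W=cam('wrist',s0)
c1,c2=plane('w',171,143,.060,W),plane('w',341,148,.060,W)
yv=c1-c2;AZ=np.degrees(np.arctan2(yv[1],yv[0]))-90   # left corner in picture is +y or -y, sorted below
if abs((AZ+60+180)%360-180)>90:AZ+=180
Rs=Ro.from_euler('z',AZ,degrees=True).as_matrix()
mid=(c1+c2)/2;S0=mid+Rs@[.053,0,0];S0[2]=.015
xs=np.linspace(-.053,.105,80);U=np.array([[x,y*(.042 if x<.035 else .042-.005*(x-.035)/.07),max(0,x-.035)*.2126] for x in xs for y in np.linspace(-1,1,15)])
def pose(th,sp):
    R=R0@Ro.from_euler('z',th,degrees=True).as_matrix();rel=R@R0.T;Rsc=rel@Rs
    S=sp-Rsc@[.105,0,.018];P=S+rel@(P0-S0)
    w=S+U@Rsc.T;r=np.hypot(*(w[:,:2]-D).T);m=(r<.08)&(r>.066)
    return P,R,Rsc,((w[m,2]-rim).min() if m.any() else 9),w
E
python3 - <<'E'
from plan import *
print('corner width',np.linalg.norm(yv),'az',AZ,'origin',S0,'grip in scoop',Rs.T@(P0-S0),'nose',S0+Rs@[.105,0,.018])
for off in(.02,.035):
  for th in(-45,-60,-75,-90,-105,-120,-140,-155):
    Rsc=pose(th,np.zeros(3))[2];n=Rsc[:2,0]/np.linalg.norm(Rsc[:2,0])
    sp=np.append(D-off*n,rim+.02);P,R,Rsc,c,w=pose(th,sp)
    print(off,th,'dip %.0f roll %.0f noseaz %.0f clr %.1f P'%(np.degrees(np.arcsin(-Rsc[2,0])),np.degrees(np.arcsin(Rsc[2,1])),np.degrees(np.arctan2(n[1],n[0])),c*1000),P.round(3))
E
```

```text
time_s: 25.6
opening: 0.252
corner width 0.08313205239722782 az -58.83532791044977 origin [ 0.5521 -0.2628  0.015 ] grip in scoop [-0.1053 -0.0002  0.0429] nose [ 0.6064 -0.3527  0.033 ]
0.02 -45 dip 6 roll -13 noseaz -17 clr 3.5 P [0.353 0.281 0.149]
0.02 -60 dip 10 roll -15 noseaz -3 clr 5.2 P [0.346 0.228 0.162]
0.02 -75 dip 14 roll -17 noseaz 11 clr 7.5 P [0.353 0.177 0.178]
0.02 -90 dip 19 roll -17 noseaz 25 clr 10.2 P [0.374 0.129 0.194]
0.02 -105 dip 24 roll -16 noseaz 39 clr 13.6 P [0.407 0.088 0.209]
0.02 -120 dip 28 roll -14 noseaz 55 clr 17.6 P [0.45  0.057 0.223]
0.02 -140 dip 33 roll -9 noseaz 76 clr 23.3 P [0.519 0.035 0.238]
0.02 -155 dip 36 roll -5 noseaz 93 clr 27.5 P [0.575 0.035 0.245]
0.035 -45 dip 6 roll -13 noseaz -17 clr 5.1 P [0.338 0.285 0.149]
0.035 -60 dip 10 roll -15 noseaz -3 clr 5.9 P [0.331 0.229 0.162]
0.035 -75 dip 14 roll -17 noseaz 11 clr 7.1 P [0.338 0.174 0.178]
0.035 -90 dip 19 roll -17 noseaz 25 clr 8.5 P [0.36  0.122 0.194]
0.035 -105 dip 24 roll -16 noseaz 39 clr 10.4 P [0.395 0.078 0.209]
0.035 -120 dip 28 roll -14 noseaz 55 clr 13.1 P [0.442 0.045 0.223]
0.035 -140 dip 33 roll -9 noseaz 76 clr 17.4 P [0.516 0.021 0.238]
0.035 -155 dip 36 roll -5 noseaz 93 clr 21.7 P [0.575 0.02  0.245]
```

```bash
cat >> plan.py <<'E'
def Rt(th):return R0@Ro.from_euler('z',th,degrees=True).as_matrix()
def sp(th,h,off=.025):
    n=pose(th,np.zeros(3))[2][:2,0];n=n/np.linalg.norm(n);return np.append(D-off*n,rim+h)
def rows(th0,P0_,L):
    "deltas from commanded pose (th0,P0_) to list of (th,P)"
    for th,P in L:print(th,(Rt(th0).T@(P-P0_)*1000).round(0),'turn',round(np.radians(th-th0),2))
E
python3 - <<'E'
from plan import *
P1=np.array([.42,.03,.21]);P2=pose(-62,sp(-62,.06))[0];print(P2)
rows(0,P0,[(0,P0+[0,0,.06]),(0,P0+[0,0,.12]),(-10,P0*.75+P1*.25+[0,0,.07]),(-20,P0*.5+P1*.5+[0,0,.06]),(-30,P0*.25+P1*.75+[0,0,.03]),(-40,P1)])
rows(-40,P1,[(-45,P1*.75+P2*.25),(-51,P1*.5+P2*.5),(-57,P1*.25+P2*.75),(-62,P2)])
E
```

```text
[0.3409 0.2215 0.2044]
0 [ 19.   2. -57.] turn 0.0
0 [  38.    4. -114.] turn 0.0
-10 [ -16.   -7. -120.] turn -0.17
-20 [ -58.  -17. -163.] turn -0.35
-30 [-105.  -27. -188.] turn -0.52
-40 [-153.  -38. -213.] turn -0.7
-45 [-32. -38. -15.] turn -0.09
-51 [-63. -76. -30.] turn -0.19
-57 [ -95. -115.  -45.] turn -0.3
-62 [-126. -153.  -61.] turn -0.38
```

```bash
python3 -m inch '[{"dx":4,"dy":0,"dz":-12,"turn":0,"gripper":0},{"dx":12,"dy":1,"dz":-35,"turn":0,"gripper":0},{"dx":20,"dy":2,"dz":-60,"turn":0,"gripper":0},{"dx":20,"dy":0,"dz":-80,"turn":0,"gripper":0},{"dx":10,"dy":-2,"dz":-95,"turn":-0.08,"gripper":0},{"dx":-10,"dy":-6,"dz":-115,"turn":-0.17,"gripper":0},{"dx":-35,"dy":-11,"dz":-140,"turn":-0.26,"gripper":0},{"dx":-60,"dy":-17,"dz":-163,"turn":-0.35,"gripper":0},{"dx":-85,"dy":-22,"dz":-180,"turn":-0.44,"gripper":0},{"dx":-110,"dy":-28,"dz":-193,"turn":-0.53,"gripper":0},{"dx":-135,"dy":-34,"dz":-205,"turn":-0.62,"gripper":0},{"dx":-153,"dy":-38,"dz":-213,"turn":-0.7,"gripper":0}]'; python3 - <<'E'
from plan import *
lean();snap('wrist','w9');print(len([d for d in recognise('wrist','walnut1') if d['score']>.4]))
E
```

```text
time_s: 26.8
position: [0.4185, 0.0315, 0.2098]
tcp_rot: [[0.941, -0.308, 0.139], [-0.259, -0.922, -0.286], [0.216, 0.233, -0.948]]
force: [1.7, 0.2, -2.2]
opening: 0.251
t 26.8 pos [0.4185 0.0315 0.2098] lean 18.5 az -64 x [ 0.9413 -0.2594  0.216 ] q [  0.7  16.5 116.  -25.3  42.2 125.8]
5
```

View pics/w9.png

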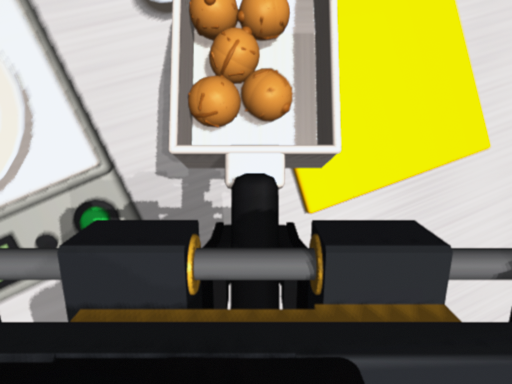

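```bash
python3 -m inch '[{"dx":-15,"dy":-18,"dz":-7,"turn":-0.05,"gripper":0},{"dx":-34,"dy":-41,"dz":-16,"turn":-0.1,"gripper":0},{"dx":-55,"dy":-67,"dz":-26,"turn":-0.17,"gripper":0},{"dx":-76,"dy":-92,"dz":-36,"turn":-0.23,"gripper":0},{"dx":-96,"dy":-116,"dz":-46,"turn":-0.29,"gripper":0},{"dx":-112,"dy":-136,"dz":-54,"turn":-0.34,"gripper":0},{"dx":-126,"dy":-153,"dz":-61,"turn":-0.38,"gripper":0},{"dx":-126,"dy":-153,"dz":-61,"turn":-0.38,"gripper":0}]'; python3 - <<'E'
from plan import *
lean();snap('top','t9');e=recognise('top','dish')[0]['extent'];print('dish',plane('top',e[0],e[1],.08))
snap('side','s9');a=cv2.imread('pics/s9.png')[120:230,140:300];b=cv2.imread('pics/t9.png')[150:260,120:280]
cv2.imwrite('pics/c9.png',np.vstack([cv2.resize(x,(436,300),interpolation=cv2.INTER_CUBIC) for x in(a,b)]))
rows(-62,pose(-62,sp(-62,.06))[0],[(-62,pose(-62,sp(-62,.02))[0])])
E
```

```text
time_s: 27.7
position: [0.3408, 0.2233, 0.2043]
tcp_rot: [[0.988, 0.061, 0.141], [0.1, -0.953, -0.285], [0.117, 0.296, -0.948]]
force: [-0.6, -0.8, -2.6]
opening: 0.252
t 27.7 pos [0.3408 0.2233 0.2043] lean 18.5 az -64 x [0.9881 0.0997 0.117 ] q [ 30.8  19.5 112.  -23.6  52.4 131.2]
dish [0.576  0.2064 0.08  ]
-62 [ -5. -12.  38.] turn 0.0
```

View pics/c9.png

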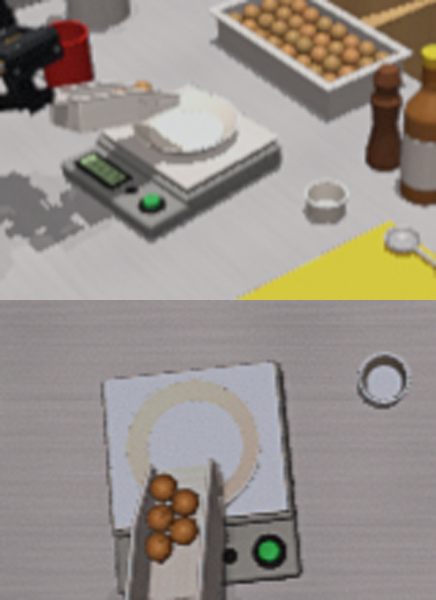

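```bash
python3 - <<'E'
from plan import *
K,M=cam('top')
S=sp(-62,.06);Rsc=pose(-62,S)[2]
for p in(S,S+Rsc@[0,.037,.012],S+Rsc@[0,-.037,.012]):
    q=K@(M[:3]@np.append(p,1));q=q[:2]/q[2];print(p,q,'crop',(q-[120,150])*[436/160,300/110]+[0,300])
E
python3 -m inch '[{"dx":-1,"dy":-2,"dz":6,"turn":0,"gripper":0},{"dx":-2,"dy":-5,"dz":16,"turn":0,"gripper":0},{"dx":-4,"dy":-9,"dz":28,"turn":0,"gripper":0},{"dx":-5,"dy":-12,"dz":36,"turn":0,"gripper":0},{"dx":-5,"dy":-12,"dz":38,"turn":0,"gripper":0},{"dx":-5,"dy":-12,"dz":38,"turn":0,"gripper":0}]'; python3 - <<'E'
from plan import *
lean();P=pose(-62,sp(-62,.02))[0];print(P)
H={-62:.02,-70:.019,-78:.018,-86:.017,-94:.016,-102:.014,-110:.013,-118:.012,-126:.011,-134:.01,-142:.01,-150:.01,-158:.01}
def f(th,off=.025):
    return pose(th,sp(th,H[th],off))
rows(-62,P,[(t,f(t)[0]) for t in(-70,-78,-86,-94,-102,-110)])
rows(-110,f(-110)[0],[(t,f(t)[0]) for t in(-118,-126,-134,-142,-150,-158)])
print([round(f(t)[3]*1000,1) for t in H])
E
```

```text
[0.543  0.2114 0.142 ] [187.5416 208.8433] crop [184.0508 460.4817]
[0.544  0.2503 0.1435] [174.2015 208.4402] crop [147.6991 459.3822]
[0.5464 0.179  0.1632] [197.6498 206.5849] crop [211.5957 454.3224]
time_s: 28.45
position: [0.341, 0.2214, 0.1644]
tcp_rot: [[0.988, 0.058, 0.14], [0.097, -0.953, -0.287], [0.117, 0.297, -0.948]]
force: [-0.5, -0.7, 0.2]
opening: 0.252
t 28.45 pos [0.341  0.2214 0.1644] lean 18.6 az -64 x [0.9884 0.0971 0.117 ] q [ 30.6  23.9 114.4 -26.1  46.3 135. ]
[0.3413 0.2224 0.164 ]
-70 [ 1. 29.  2.] turn -0.14
-78 [ 6. 58.  4.] turn -0.28
-86 [15. 86.  6.] turn -0.42
-94 [ 28. 113.   8.] turn -0.56
-102 [ 45. 137.  11.] turn -0.7
-110 [ 64. 159.  13.] turn -0.84
-118 [ 1. 30.  2.] turn -0.14
-126 [ 7. 59.  4.] turn -0.28
-134 [16. 88.  6.] turn -0.42
-142 [ 30. 115.   7.] turn -0.56
-150 [ 47. 140.   7.] turn -0.7
-158 [ 67. 163.   8.] turn -0.84
[np.float64(5.7), np.float64(5.9), np.float64(5.8), np.float64(6.0), np.float64(6.2), np.float64(5.7), np.float64(6.5), np.float64(7.4), np.float64(8.4), np.float64(9.5), np.float64(11.6), np.float64(14.5), np.float64(16.6)]
```

```bash
python3 - <<'E'
from h import *
for i in range(4):
    snap('side' if i else 'top','x%d'%i);print(np.round(read_state()['force'],1),np.round(read_state()['moment'],2))
print(len(recognise('top','walnut1')),len(recognise('side','walnut1')))
a=cv2.imread('pics/x1.png')[120:210,140:260];b=cv2.imread('pics/x0.png')[150:260,120:280]
cv2.imwrite('pics/c10.png',np.vstack([cv2.resize(a,(436,327),interpolation=cv2.INTER_CUBIC) ,cv2.resize(b,(436,270),interpolation=cv2.INTER_CUBIC)]))
E
```

```text
[-0.1 -0.2 -0.7] [ 0.04  0.33 -0.17]
[-0.9 -1.1 -1. ] [ 0.1   0.31 -0.16]
[ 0.3 -1.2 -0.3] [ 0.1   0.31 -0.09]
[ 0.7 -0.4 -0.6] [ 0.13  0.36 -0.08]
6 0
```

View pics/c10.png

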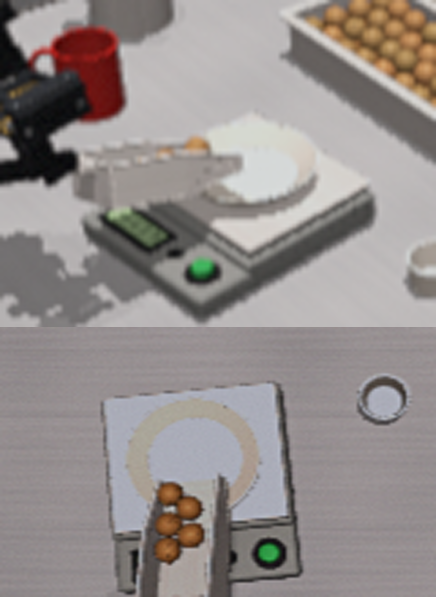

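```bash
python3 -m inch '[{"dx":0,"dy":1,"dz":-4,"turn":0,"gripper":0},{"dx":0,"dy":15,"dz":-3,"turn":-0.07,"gripper":0},{"dx":1,"dy":30,"dz":-2,"turn":-0.14,"gripper":0},{"dx":3,"dy":45,"dz":-1,"turn":-0.21,"gripper":0},{"dx":6,"dy":59,"dz":0,"turn":-0.28,"gripper":0},{"dx":10,"dy":73,"dz":1,"turn":-0.35,"gripper":0},{"dx":15,"dy":87,"dz":2,"turn":-0.42,"gripper":0},{"dx":21,"dy":100,"dz":3,"turn":-0.49,"gripper":0},{"dx":28,"dy":114,"dz":5,"turn":-0.56,"gripper":0},{"dx":36,"dy":126,"dz":7,"turn":-0.63,"gripper":0},{"dx":45,"dy":138,"dz":9,"turn":-0.7,"gripper":0},{"dx":45,"dy":138,"dz":9,"turn":-0.7,"gripper":0}]'; python3 - <<'E'
from plan import *
lean();print(pose(-102,sp(-102,.016))[0])
snap('top','t11');b=cv2.imread('pics/t11.png')[150:260,120:280];snap('side','s11');a=cv2.imread('pics/s11.png')[120:210,140:260]
cv2.imwrite('pics/c11.png',np.vstack([cv2.resize(a,(436,300),interpolation=cv2.INTER_CUBIC) ,cv2.resize(b,(436,300),interpolation=cv2.INTER_CUBIC)]))
E
```

```text
time_s: 29.95
position: [0.3961, 0.0913, 0.203]
tcp_rot: [[0.719, 0.68, 0.143], [0.687, -0.667, -0.286], [-0.1, 0.304, -0.947]]
force: [0.6, 0.2, -1.9]
opening: 0.248
t 29.95 pos [0.3961 0.0913 0.203 ] lean 18.7 az -64 x [ 0.7194  0.6874 -0.0996] q [ 10.1  17.4 116.4 -26.3  43.9  74.2]
[0.3955 0.0938 0.2014]
```

View pics/c11.png

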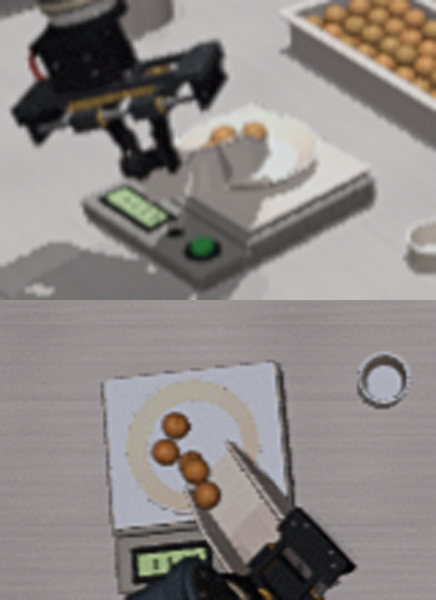

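```bash
python3 - <<'E'
from plan import *
P=pose(-102,sp(-102,.017))[0]
rows(-102,P,[(t,pose(t,sp(t,.019,.028))[0]) for t in(-110,-118,-126,-134,-142,-150,-158)])
E
```

```text
-110 [-2. 30. -1.] turn -0.14
-118 [ 3. 60.  1.] turn -0.28
-126 [12. 89.  2.] turn -0.42
-134 [ 26. 117.   3.] turn -0.56
-142 [ 43. 142.   4.] turn -0.7
-150 [ 64. 165.   4.] turn -0.84
-158 [ 88. 185.   5.] turn -0.98
```

```bash
python3 -m inch '[{"dx":-2,"dy":15,"dz":-1,"turn":-0.07,"gripper":0},{"dx":-2,"dy":30,"dz":-1,"turn":-0.14,"gripper":0},{"dx":0,"dy":45,"dz":0,"turn":-0.21,"gripper":0},{"dx":3,"dy":60,"dz":1,"turn":-0.28,"gripper":0},{"dx":7,"dy":75,"dz":1,"turn":-0.35,"gripper":0},{"dx":12,"dy":89,"dz":2,"turn":-0.42,"gripper":0},{"dx":19,"dy":103,"dz":2,"turn":-0.49,"gripper":0},{"dx":26,"dy":117,"dz":3,"turn":-0.56,"gripper":0},{"dx":43,"dy":142,"dz":4,"turn":-0.7,"gripper":0},{"dx":64,"dy":165,"dz":4,"turn":-0.84,"gripper":0},{"dx":88,"dy":185,"dz":5,"turn":-0.98,"gripper":0},{"dx":88,"dy":185,"dz":5,"turn":-0.98,"gripper":0}]'; python3 - <<'E'
from plan import *
lean();print(pose(-158,sp(-158,.019,.028))[0])
snap('top','t12');b=cv2.imread('pics/t12.png')[150:260,120:280];print(len([d for d in recognise('top','walnut1') if d['score']>.4]))
snap('side','s12');a=cv2.imread('pics/s12.png')[120:210,140:260]
cv2.imwrite('pics/c12.png',np.vstack([cv2.resize(a,(436,300),interpolation=cv2.INTER_CUBIC) ,cv2.resize(b,(436,300),interpolation=cv2.INTER_CUBIC)]))
E
```

```text
time_s: 31.25
position: [0.589, 0.0288, 0.2453]
tcp_rot: [[-0.166, 0.975, 0.147], [0.937, 0.203, -0.286], [-0.308, 0.09, -0.947]]
force: [-0.9, -0.6, -1.8]
opening: 0.247
t 31.25 pos [0.589  0.0288 0.2453] lean 18.7 az -63 x [-0.1661  0.9366 -0.3084] q [  0.2  25.3  92.2 -20.3  55.5  -0.2]
[0.5858 0.0304 0.2441]
3
```

View pics/c12.png

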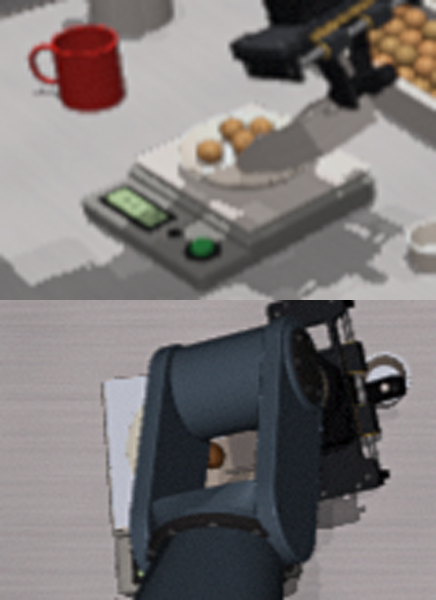

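```bash
python3 -m inch '[{"dx":0,"dy":0,"dz":0,"turn":0,"gripper":0},{"dx":0,"dy":0,"dz":0,"turn":0,"gripper":0},{"dx":-9,"dy":3,"dz":-28,"turn":0,"gripper":0},{"dx":-18,"dy":5,"dz":-57,"turn":0,"gripper":0},{"dx":-18,"dy":5,"dz":-57,"turn":0,"gripper":0}]' >/dev/null; python3 - <<'E'
from plan import *
lean();snap('wrist','w13');b=cv2.imread('pics/w13.png')
snap('side','s13');a=cv2.imread('pics/s13.png')[120:210,140:260]
cv2.imwrite('pics/c13.png',np.vstack([cv2.resize(a,(400,300),interpolation=cv2.INTER_CUBIC) ,cv2.resize(b,(400,300))]))
E
```

```text
t 31.9 pos [0.5868 0.0284 0.3094] lean 18.9 az -62 x [-0.1631  0.9367 -0.3097] q [  0.2  20.9  88.1 -18.8  63.3  -3.2]
```

View pics/c13.png

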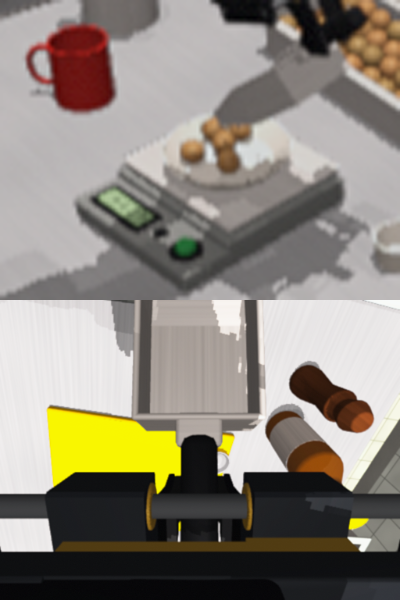

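```bash
python3 - <<'E'
from plan import *
s=read_state();R=np.array(s['tcp_rot']);A=np.array([.40,-.06,.30]);print(totool(A,s))
# lean drift: residual scoop level if turned back to theta 0
x=R@Ro.from_euler('z',158,degrees=True).as_matrix();Rs2=x@R0.T@Rs;print('x,z axes of scoop',Rs2[:,0],Rs2[:,2])
print('remaining turn',np.degrees(Ro.from_matrix(R.T@R0).as_rotvec()))
E
```

```text
[ -50.9219 -197.7725    3.9771]
x,z axes of scoop [ 0.5189 -0.8548  0.0003] [-0.0004  0.0001  1.    ]
remaining turn [  0.0187  -0.0721 158.0959]
```

```bash
python3 -m inch '[{"dx":-12,"dy":-45,"dz":1,"turn":0,"gripper":0},{"dx":-24,"dy":-92,"dz":2,"turn":0,"gripper":0},{"dx":-36,"dy":-140,"dz":3,"turn":0,"gripper":0},{"dx":-48,"dy":-186,"dz":4,"turn":0.1,"gripper":0},{"dx":-51,"dy":-198,"dz":4,"turn":0.24,"gripper":0},{"dx":-51,"dy":-198,"dz":4,"turn":0.38,"gripper":0},{"dx":-51,"dy":-198,"dz":4,"turn":0.52,"gripper":0},{"dx":-51,"dy":-198,"dz":4,"turn":0.66,"gripper":0},{"dx":-51,"dy":-198,"dz":4,"turn":0.8,"gripper":0},{"dx":-51,"dy":-198,"dz":4,"turn":0.94,"gripper":0},{"dx":-51,"dy":-198,"dz":4,"turn":1.08,"gripper":0},{"dx":-51,"dy":-198,"dz":4,"turn":1.22,"gripper":0}]' | grep -E 'pos|force'; python3 - <<'E'
from plan import *
s=read_state();lean();print(totool(P0+[0,0,.10],s),Ro.from_matrix(np.array(s['tcp_rot']).T@R0).as_rotvec())
E
```

```text
position: [0.3984, -0.0598, 0.298]
force: [0.3, -0.1, -2.2]
t 33.2 pos [ 0.3984 -0.0598  0.298 ] lean 18.4 az -64 x [ 0.8624  0.5054 -0.0281] q [-14.2   4.6 113.  -18.   51.7  55.1]
[ 32.196   96.1444 178.5818] [-0.0002  0.0051  1.5348]
```

```bash
python3 -m inch '[{"dx":0,"dy":0,"dz":0,"turn":0.14,"gripper":0},{"dx":0,"dy":0,"dz":0,"turn":0.28,"gripper":0},{"dx":3,"dy":10,"dz":20,"turn":0.42,"gripper":0},{"dx":6,"dy":20,"dz":40,"turn":0.56,"gripper":0},{"dx":10,"dy":32,"dz":60,"turn":0.7,"gripper":0},{"dx":14,"dy":43,"dz":80,"turn":0.84,"gripper":0},{"dx":18,"dy":54,"dz":100,"turn":0.98,"gripper":0},{"dx":22,"dy":65,"dz":120,"turn":1.12,"gripper":0},{"dx":26,"dy":76,"dz":142,"turn":1.26,"gripper":0},{"dx":29,"dy":87,"dz":162,"turn":1.4,"gripper":0},{"dx":32,"dy":96,"dz":178,"turn":1.53,"gripper":0},{"dx":32,"dy":96,"dz":178,"turn":1.53,"gripper":0}]' | grep -E 'pos|force'; python3 - <<'E'
from plan import *
s=read_state();lean();print(totool(P0+[0,0,.002],s),Ro.from_matrix(np.array(s['tcp_rot']).T@R0).as_rotvec())
E
```

```text
position: [0.4988, -0.173, 0.1578]
force: [0.4, -1.0, -1.2]
t 34.4 pos [ 0.4988 -0.173   0.1578] lean 18.3 az -65 x [ 0.5263 -0.7911  0.3118] q [-24.8  26.8 109.4 -22.6  31.5 140.1]
[-31.419   -3.1069  92.6359] [0.0031 0.0049 0.0094]
```

Level and above its place; lower, watching the force.

```bash
python3 -m inch '[{"dx":-13,"dy":-1,"dz":38,"turn":0,"gripper":0},{"dx":-25,"dy":-2,"dz":74,"turn":0,"gripper":0},{"dx":-29,"dy":-3,"dz":86,"turn":0,"gripper":0},{"dx":-31,"dy":-3,"dz":92,"turn":0,"gripper":0},{"dx":-31,"dy":-3,"dz":92,"turn":0,"gripper":0}]' | grep -E 'pos|force';python3 -m inch '[{"dx":-1,"dy":0,"dz":3,"turn":0,"gripper":0},{"dx":-1,"dy":0,"dz":3,"turn":0,"gripper":0}]' | grep -E 'pos|force|time'; python3 -c "
from h import *
lean()"
```

```text
position: [0.4983, -0.1724, 0.0634]
force: [-0.2, -0.8, -0.5]
time_s: 35.1
position: [0.4998, -0.1732, 0.0615]
force: [-0.5, 1.2, 2.2]
t 35.1 pos [ 0.4998 -0.1732  0.0615] lean 18.7 az -64 x [ 0.5262 -0.7885  0.3184] q [-24.7  37.9 112.9 -39.5  18.4 158.5]
```

```bash
python3 -m inch '[{"dx":-1,"dy":0,"dz":2,"turn":0,"gripper":0},{"dx":-1,"dy":0,"dz":3,"turn":0,"gripper":0},{"dx":-1,"dy":0,"dz":3,"turn":0,"gripper":35},{"dx":-1,"dy":0,"dz":3,"turn":0,"gripper":60},{"dx":-1,"dy":0,"dz":3,"turn":0,"gripper":80},{"dx":-1,"dy":0,"dz":3,"turn":0,"gripper":80},{"dx":-1,"dy":0,"dz":3,"turn":0,"gripper":80},{"dx":-1,"dy":0,"dz":-25,"turn":0,"gripper":80},{"dx":-1,"dy":0,"dz":-70,"turn":0,"gripper":80},{"dx":-1,"dy":0,"dz":-120,"turn":0,"gripper":80},{"dx":-1,"dy":0,"dz":-170,"turn":0,"gripper":80},{"dx":-1,"dy":0,"dz":-170,"turn":0,"gripper":80}]'; python3 - <<'E'
from h import *
snap('top','t14');snap('side','s14');lean()
a=cv2.imread('pics/s14.png')[130:290,160:370];b=cv2.imread('pics/t14.png')[120:290,130:400]
cv2.imwrite('pics/c14.png',np.vstack([cv2.resize(a,(394,300),interpolation=cv2.INTER_CUBIC) ,cv2.resize(b,(394,248),interpolation=cv2.INTER_CUBIC)]))
for q in('dish','scoop','ramekin','spoon','walnut1'):print(q,[(np.round(d['extent']).tolist(),round(d['score'],2)) for d in recognise('top',q)[:5]])
E
```

```text
time_s: 36.3
position: [0.4773, -0.1233, 0.2275]
tcp_rot: [[0.524, -0.838, 0.153], [-0.787, -0.545, -0.29], [0.326, 0.032, -0.945]]
force: [1.0, -0.5, 0.6]
opening: 0.8
t 36.4 pos [ 0.4751 -0.1234  0.2226] lean 18.7 az -63 x [ 0.5257 -0.7886  0.3191] q [-19.9  18.1 110.1 -20.2  39.8 141. ]
dish [([190.0, 205.0, 50.0, 48.0], 0.75)]
scoop [([346.0, 206.0, 61.0, 47.0], 0.72)]
ramekin [([259.0, 180.0, 18.0, 17.0], 0.68)]
spoon [([323.0, 172.0, 55.0, 18.0], 0.97), ([191.0, 204.0, 51.0, 51.0], 0.73), ([346.0, 207.0, 62.0, 52.0], 0.5)]
walnut1 [([183.0, 193.0, 10.0, 7.0], 0.66), ([187.0, 203.0, 11.0, 6.0], 0.57), ([196.0, 204.0, 12.0, 12.0], 0.39)]
```

View pics/c14.png

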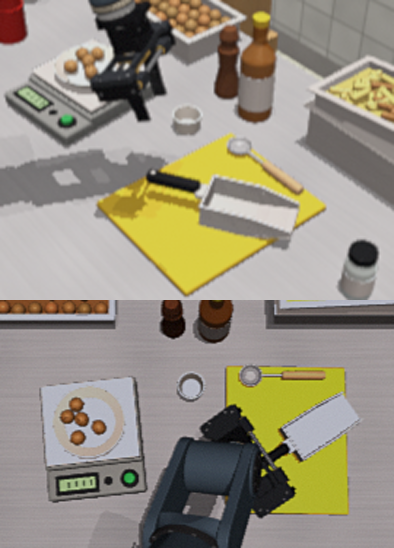

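```bash
python3 -c "
from rig import *
print(hand_in())"
```

```text
the job is handed in; nothing more can be done
None
```

I handed the job in at about 36.4 s. All five walnuts are in the dish on the scale, and the scoop is standing empty and released on the board.

**Tare:** I pressed the green key twice with the dish still empty. The first press read 14.6 N. I repeated it with one finger and felt the key's spring, then a hard stop. Contact came about 3 mm higher than the stated fingertip length predicts. I didn't read the display to confirm.

**Tilting:** The moves cannot tilt the tool, so I pushed against the arm's outer reach limit, which built up a lean of about 23° (about 19° by the pour). That lean first pointed the wrong way for pouring. I turned the scoop half round, set it down on the board with the nuts still in it, and gripped it again. Released there, it dropped flat from roughly 18° nose-up, and no nuts were lost.

**Pour:** By calculation, the spout was about 20 to 24 mm above the dish's rim before any nut left it. I then turned the scoop to about 36° nose-down. Before the pour the wrist force dropped as if the scoop were lightly touching the rim, so I raised it 4 mm; the dish did not visibly move.

**Last checks:** In the final pictures:
- There are five nuts in the dish, counted by eye; the recogniser found only three of them.
- The dish is on the scale.
- The ramekin and spoon are within about 3 pixels of where they started, and the rest look unmoved.
- The gripper is clear of everything.

**Scoop position:** It now faces roughly the opposite way from the start. Its base is fully on the board, but the raised nose tip overhangs the board's edge by about 1 cm.

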